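Pack the pressure cell's service kit

TASK

Pack the service kit of the pressure cell: take the pressure gauge, the four-way cross fitting, the large hexagon nut and the closure plug from the bench and seat each one flat on the floor of the cut-out of its own shape in the foam tray, the gauge dial up with its stem in the slot and the plug with its stud up. Set them down, do not drop them, and leave the three-way tee and the small nut lying where they are.

Things in the scene. Friction and masses are not known exactly. Their poses are not given: they have to be found in the camera images.
- gauge_center (a point): Pressure gauge lying on its back, white dial up: round steel case 54 mm across and 30 mm high, with a brass stem (14 mm square, then a 13 mm thread, axis 10 mm above the case's back) that sticks out sideways from the case to 50 mm from this point. This point: on the case's axis, half-way up (15 mm above its underside); x points along the stem, z up out of the dial. About 0.18 kg.
- cross_center (a point): Four-way cross fitting, steel, lying flat: a block with a hexagonal nut at each of four arms, plus-shaped from above, 56 mm from end face to end face both ways, arms 26 mm high and up to 30 mm wide. This point: its centre, 13 mm above its underside; x and y along the arms, z up. About 0.30 kg.
- nut_center (a point): The large hexagon nut, steel, standing on its end face: 46 mm across flats (53 mm across corners), 45 mm high, upright 28 mm bore. This point: on its axis, half-way up (22.5 mm); z up, x square to one pair of flats. About 0.43 kg.
- plug_center (a point): Closure plug, steel, standing upright: round body 36 mm across and 38 mm high with two black seal rings near its foot, and on top a dark threaded stud 14 mm across and 14 mm high (52 mm in all). This point: on its axis, half-way up (26 mm above its underside); z up to the stud. About 0.32 kg.
- tee_center (a point): Three-way tee fitting, look-alike that stays where it is: same make as the cross but with only three arms, T-shaped from above (end faces 28 mm from this point along +x, +y and -x), 26 mm high. This point: centre of its block, 13 mm above its underside; z up.
- small_nut_center (a point): The small hexagon nut, look-alike that stays where it is: 30 mm across flats, 30 mm high, standing on its end face. This point: on its axis, half-way up (15 mm); z up.
- seat_gauge (a point): Foam tile with keyhole cut-out for the gauge: 70 mm round, with a 30 mm wide slot along +x to 58 mm from the round part's centre (this point). Dark 104 mm tile, blue cut-out floor 10 mm deep; 4 tiles lie 2 x 2, 105 mm apart, any order, in a low tray (tile tops 20, rim 19 mm over the bench). Point: centre of the cut-out's floor, 10 mm over the bench; z up, x, y along the edges.
- seat_cross (a point): Foam tile with the plus-shaped cut-out for the cross: 72 mm from end to end both ways, arms 42 mm wide, along x and y. Dark 104 mm tile, blue cut-out floor 10 mm deep; 4 tiles lie 2 x 2, 105 mm apart, any order, in a low tray (tile tops 20, rim 19 mm over the bench). Point: centre of the cut-out's floor, 10 mm over the bench; z up, x, y along the edges.
- seat_nut (a point): Foam tile with the hexagonal cut-out for the large nut: 62 mm across flats, so that the nut enters whichever way it is turned. Dark 104 mm tile, blue cut-out floor 10 mm deep; 4 tiles lie 2 x 2, 105 mm apart, any order, in a low tray (tile tops 20, rim 19 mm over the bench). Point: centre of the cut-out's floor, 10 mm over the bench; z up, x, y along the edges.
- seat_plug (a point): Foam tile with the small round cut-out for the plug: 52 mm across. Dark 104 mm tile, blue cut-out floor 10 mm deep; 4 tiles lie 2 x 2, 105 mm apart, any order, in a low tray (tile tops 20, rim 19 mm over the bench). Point: centre of the cut-out's floor, 10 mm over the bench; z up, x, y along the edges.
Things that resemble listed ones, but are neither listed nor needed, are in the scene too. What is shaped like the part that bears plug_center but orange or red is not meant.

How it is judged:
By the outcome, as a careful person would: the job done as asked, in the order asked, and still so for the second after the job is handed in, with the robot touching nothing.
It also fails if it takes over 109 s, if anything falls off the work surface, if the arm or the gripper's body presses on something with over 40 N, if the wrist force passes 120 N, or if a joint passes its speed limit or range.

ROBOT

A 7-joint arm with a two-finger parallel gripper is mounted at the origin on the work surface. World frame = base frame: x ahead of the robot, y to its left, z up, the work surface at z = 0. Lengths are in m, angles in rad, forces in N, time in s.
With the tool pointing down it reaches from about 0.425 to 0.875 m from the base axis. Payload 4.7 kg.
Tool frame: the origin (TCP) lies at the very end of the fingers, on their centre line; the grasp point (between the pads) lies 19 mm behind it; x points along the fingers, z is the direction in which the jaws open and shut, and the axes are right-handed (so a half turn about x gives the same grasp; the last joint's range is limited). The gripper opens to 87 mm and grips with 3 to 60 N. Pads are 19 mm wide; open, the fingers measure 117 mm over their backs; the gripper's body (75 mm by 190 mm) begins 51 mm behind the grasp point.
Start: joints at [-1.298, 0.321, -0.07, 1.45, 0.023, 1.371, -0.057], TCP at [0.166, 0.628, 0.223] pointing down, gripper open.
Joint ranges: [-2.86, 2.86], [-0.3, 2.09], [-1.38, 1.24], [0.06, 2.45], [-1.56, 4.7], [0.09, 2.05], [-2.69, 2.69]. Speed limits (rad/s): [2.57, 2.57, 3.14, 3.14, 3.14, 3.14, 3.14].

INTERFACE

Orientations are given as a rotation vector (axis times angle).
In Python, from bench import * gives the robot as it stands.
- The arm moves only by the shell command python3 -m handwheel 'ROWS' [OPENING] [FORCE]. ROWS is JSON, a list of rows, each an object with "xyz": the shift along the world's x, y, z in cm, a list of three; "angular": the turn, a rotation vector about the world's x, y, z in degrees, a list of three. A call has 1 to 5 rows; each row shifts and turns the pose as measured when the row begins; what a row does not reach is not made up. A row lasts 1/12 s, in which the tool goes at most 41.7 mm and 7.16 degrees, less where a joint would pass 70% of its speed; a pose out of reach is approached as far as the arm can. A call with a gripper value outside its range is refused whole. OPENING is the finger opening in cm, from 0 to 8.7, set as the call begins (- or left out, the last holds). The fingers move at their own pace and stop on an object; FORCE is the grip in N (left out, the last holds). Time passes only in rows, so rows that do not move let the fingers close. It gives the time, the measured TCP pose, the force and the opening at its end, in the units of the state.
- get_state(): the state, without advancing time (a new reading comes with each control period).
- get_image(name): name is "scene" or "side" or "wrist"; returns a dict with "pixels" (400x640x3 uint8, blue, green, red), "K" (3x3 intrinsics, pixels), "cam_to_world" (4x4, takes a point from camera to world coordinates). Camera axes: x right, y down, z forward; pixel columns grow to the right and rows downward; lengths in m; the calibration is good to about 2 mm. A picture is of the moment at which its call begins. There is no depth.
- close_job(): hands the job in, once; it reports no verdict.
The state is a dict: "time": time; "joint_positions": joint angles; "qd": joint speeds; "joint_torque": joint torques, N m; "position": TCP position; "tool_rot": TCP orientation; "ft_force": force on the tool from outside, world axes, zero at the start; "torque": the same for the moment, N m; "grip_width": opening from 0.0 (shut) to 1.0 (fully open).
Only numpy, scipy, OpenCV 4.12 (cv2) and the standard library are available. Lean on these libraries where they do the work, as an engineer would, in place of code of your own. Each camera call takes 0.05 s, during which the arm holds its last target.

## Working session

There is one attempt and no reset: what is moved stays moved. The work goes in short steps, Python scripts to look and compute and a shell command to move; the robot and the scene stay as the last step left them, time stands still between calls to the robot, and variables do not carry over. Pictures are saved under pics/ and viewed, and the job is handed in when it is done.

```bash
ls; mkdir -p pics; python3 - <<'E'
from bench import *
import cv2
s=get_state();print(s)
for n in ["scene","side","wrist"]:
    d=get_image(n);cv2.imwrite(f"pics/{n}0.png",d["pixels"]);print(n,d["K"].tolist(),d["cam_to_world"].round(4).tolist())
E
```

```text
pics
{'time': 0.0, 'joint_positions': array([-1.29788233,  0.32180754, -0.0701003 ,  1.45164451,  0.02261914,
        1.37075008, -0.05689659]), 'qd': array([-3.79018264e-04, -6.88145428e-04, -9.30399198e-04, -3.46295740e-04,
       -8.15535045e-04,  2.57094915e-04, -7.17880859e-05]), 'joint_torque': array([-4.54745259e-04, -4.91271079e+01, -4.04367289e-01, -3.12540793e+01,
       -6.41605980e-02,  4.32964310e-02,  1.59189367e-04]), 'position': array([0.16626789, 0.62783426, 0.22148695]), 'tool_rot': array([-1.0176949 ,  1.32197573,  1.01570261]), 'ft_force': array([ 0.22615999,  0.87186687, -0.60035113]), 'torque': array([-0.02030476, -0.04302559,  0.06718684]), 'grip_width': 1.0001361564544835}
scene [[482.7429004525817, 0.0, 321.05302194278613], [0.0, 482.7429004525817, 200.2107398968817], [0.0, 0.0, 1.0]] [[-0.6509, 0.4042, -0.6426, 1.4695], [0.7591, 0.3626, -0.5407, 0.8015], [0.0145, -0.8397, -0.5428, 0.8663], [0.0, 0.0, 0.0, 1.0]]
side [[505.59150502844466, 0.0, 323.0696459505759], [0.0, 505.59150502844466, 196.51403103057729], [0.0, 0.0, 1.0]] [[0.6767, -0.4023, 0.6166, -0.3296], [-0.736, -0.3476, 0.581, -0.7572], [-0.0194, -0.847, -0.5313, 0.7842], [0.0, 0.0, 0.0, 1.0]]
wrist [[319.0105464044335, 0.0, 318.051459973121], [0.0, 319.0105464044335, 197.14747309654012], [0.0, 0.0, 1.0]] [[0.2559, 0.9268, 0.275, 0.0922], [0.9667, -0.2446, -0.0751, 0.6483], [-0.0024, 0.2851, -0.9585, 0.383], [0.0, 0.0, 0.0, 1.0]]
```

View pics/scene0.png

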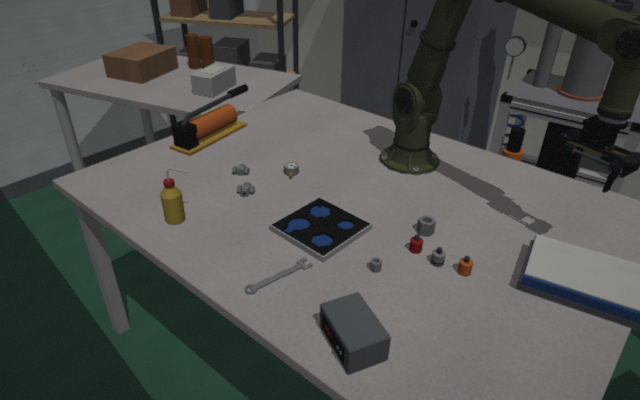

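View pics/side0.png

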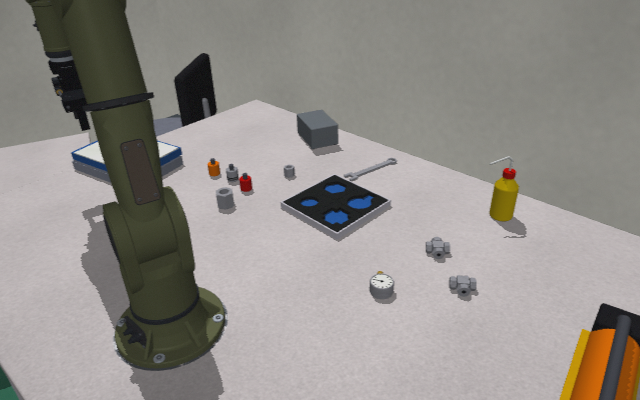

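View pics/wrist0.png

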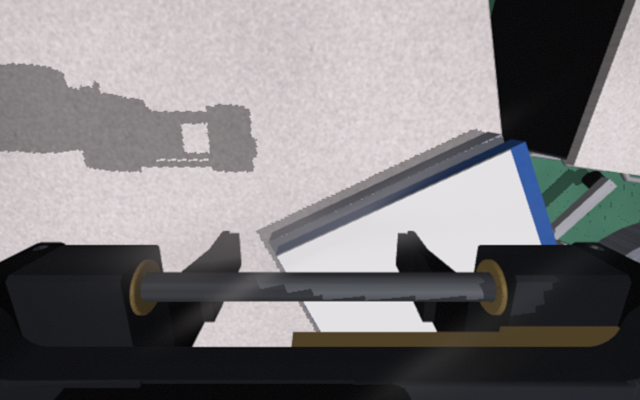

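The scene view shows the tray near (320,228), with the gauge at (291,169). Two fittings are at (241,170) and (246,189). The large nut is at (426,226) and the small nut at (376,265). The plugs are red (416,244), grey (438,257) and orange (465,266). I'll enlarge these areas.

```bash
python3 - <<'E'
import cv2
import numpy as np
a=cv2.imread('pics/scene0.png');b=cv2.imread('pics/side0.png')
def c(im,x0,y0,x1,y1,w,h): return cv2.resize(im[y0:y1,x0:x1],(w,h),interpolation=cv2.INTER_CUBIC)
cv2.imwrite('pics/c1.png',np.vstack([c(a,220,150,320,210,500,300),c(b,350,230,490,300,600,300)[:, :500]]))
cv2.imwrite('pics/c2.png',np.vstack([c(a,360,205,490,280,520,300),c(b,200,150,330,225,520,300)]))
cv2.imwrite('pics/c3.png',np.vstack([c(a,260,190,380,265,480,300),c(b,270,165,400,240,480,300)]))
E
```

```text
(no output)
```

View pics/c1.png

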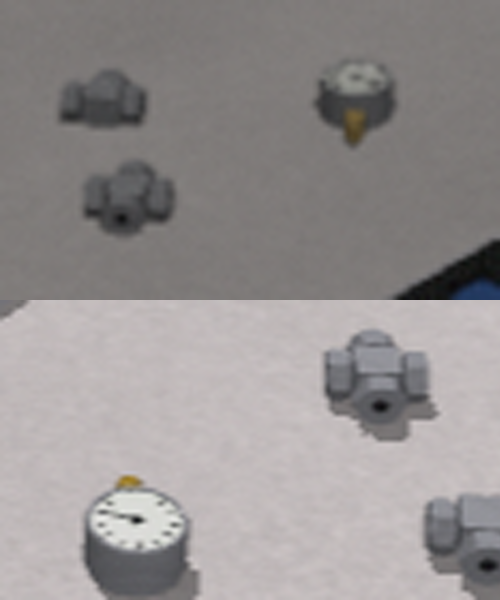

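View pics/c2.png

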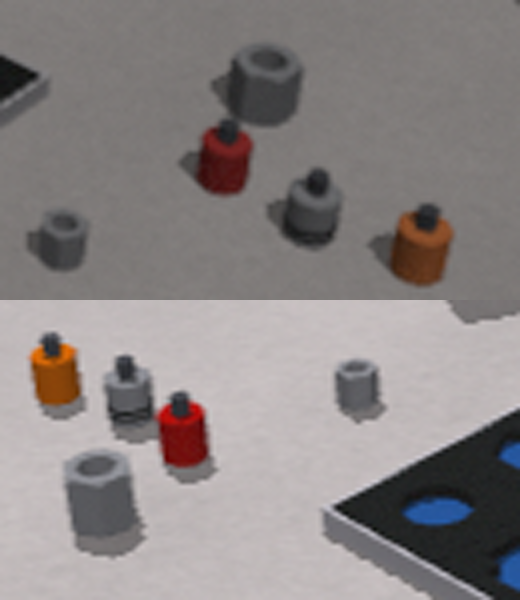

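View pics/c3.png

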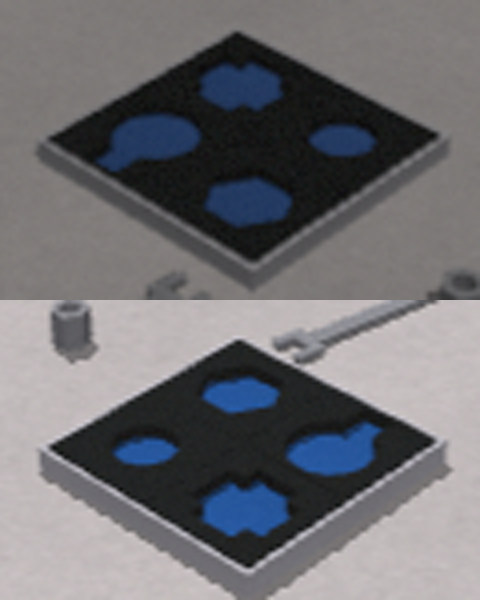

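```bash
cat > h.py <<'E'
from bench import *
import numpy as np, cv2
def ray(d,uv,z):
    uv=np.atleast_2d(np.array(uv,float)); K=d["K"];T=d["cam_to_world"]
    r=np.c_[uv,np.ones(len(uv))]@np.linalg.inv(K).T@T[:3,:3].T
    o=T[:3,3]; return o+r*((z-o[2])/r[:,2])[:,None]
def proj(d,P):
    P=np.atleast_2d(P);T=d["cam_to_world"];p=(P-T[:3,3])@T[:3,:3]@d["K"].T
    return p[:,:2]/p[:,2:]
E
python3 - <<'E'
from h import *
for n,tray in [("scene",(320,228)),("side",(336,205))]:
    d=get_image(n);im=d["pixels"];hsv=cv2.cvtColor(im,cv2.COLOR_BGR2HSV)
    x,y=tray
    m=np.zeros(im.shape[:2],np.uint8);w=im[y-50:y+50,x-70:x+70].max(axis=2).astype(int)
    h=hsv[y-50:y+50,x-70:x+70]
    blue=((h[...,1]>120)&(h[...,0]>95)&(h[...,0]<125)&(h[...,2]>60))
    dark=(w<55)|blue
    m[y-50:y+50,x-70:x+70]=dark*255
    cs,_=cv2.findContours(m,cv2.RETR_EXTERNAL,cv2.CHAIN_APPROX_NONE);c=max(cs,key=cv2.contourArea)
    P=ray(d,c[:,0,:],0.020)
    r=cv2.minAreaRect((P[:,:2]*1000).astype(np.float32));print(n,'tray',r)
    b=np.zeros_like(m);b[y-50:y+50,x-70:x+70]=blue*255
    cs,_=cv2.findContours(b,cv2.RETR_EXTERNAL,cv2.CHAIN_APPROX_NONE)
    for c in cs:
        if cv2.contourArea(c)<30: continue
        M=cv2.moments(c);p=(M['m10']/M['m00'],M['m01']/M['m00']);print(' blue',np.round(p,1),cv2.contourArea(c),ray(d,p,0.010).round(4)[0,:2])
# rough parts
S=get_image("scene");D=get_image("side")
for k,u,v,z in [("gauge",(291,166),(382,281),.03),("cross",(246,188),(437.5,246),.02),("tee",(241,169.5),(463,283),.02),("nut",(426.5,220),(225,191),.045),("plug",(438.5,250),(231.5,166),.052),("snut",(376,259.5),(289.5,166.5),.03),("red",(417,236),(245,176),.052)]:
    print(k,ray(S,u,z)[0,:2].round(3),ray(D,v,z)[0,:2].round(3))
E
```

```text
scene tray ((567.78369140625, 42.38285827636719), (207.84547424316406, 207.03524780273438), 87.84854888916016)
 blue [321.7 240.2] 160.5 [0.6165 0.0887]
 blue [345.2 224.8] 77.5 [0.511  0.0923]
 blue [297.1 224.6] 193.0 [ 0.6076 -0.0168]
 blue [319.7 211.2] 151.0 [ 0.5073 -0.0129]
side tray ((563.1962280273438, 38.48106384277344), (207.01754760742188, 207.45223999023438), 87.86144256591797)
 blue [336. 217.] 221.0 [ 0.5152 -0.0075]
 blue [309.  202.4] 81.0 [0.52   0.0985]
 blue [360.5 202.3] 208.5 [ 0.6156 -0.0114]
 blue [334.8 188.2] 119.5 [0.6254 0.0944]
gauge [ 0.38  -0.258] [ 0.372 -0.269]
cross [ 0.578 -0.278] [ 0.573 -0.287]
tee [ 0.505 -0.385] [ 0.495 -0.401]
nut [0.37  0.286] [0.369 0.28 ]
plug [0.482 0.387] [0.467 0.372]
snut [0.604 0.27 ] [0.607 0.265]
red [0.466 0.311] [0.454 0.293]
```

Colour and shape settle which parts are meant:
- **Cross:** (246,189) in scene and (437,248) in side, with four arms. The tee at (241,170) and (462,285) has three.
- **Plug:** the grey one with black rings at (438,257). The red and orange ones are decoys.
- **Large nut:** (426,226).

The tray is at about (0.565, 0.040), turned −2.15°. I'll move out over the bench and look with the wrist camera.

```bash
python3 -m handwheel '[{"xyz":[3,-2.4,0.8],"angular":[0,0,0]},{"xyz":[3,-2.4,0.8],"angular":[0,0,0]},{"xyz":[3,-2.4,0.8],"angular":[0,0,0]},{"xyz":[3,-2.4,0.8],"angular":[0,0,0]},{"xyz":[3,-2.4,0.8],"angular":[0,0,0]}]'
python3 -m handwheel '[{"xyz":[3,-2.4,0.8],"angular":[0,0,0]},{"xyz":[3,-2.4,0.8],"angular":[0,0,0]},{"xyz":[3,-2.4,0.8],"angular":[0,0,0]},{"xyz":[3,-2.4,0.8],"angular":[0,0,0]},{"xyz":[0,0,0],"angular":[0,0,0]}]'
python3 - <<'E'
from h import *
d=get_image("wrist");cv2.imwrite("pics/w1.png",d["pixels"]);np.savez('w1.npz',**d)
for k,p in dict(nut=(.37,.283,.045),plug=(.475,.38,.052)).items(): print(k,proj(d,p).round(0))
from scipy.spatial.transform import Rotation as R
print(R.from_rotvec(get_state()["tool_rot"]).as_matrix().round(3))
E
```

```text
time: 0.77
position: [0.3064, 0.5091, 0.2597]
tool_rot: [-1.032, 1.32, 1.039]
ft_force: [1.1, 0.7, 0.1]
grip_width: 0.997
time: 1.18
position: [0.4397, 0.3998, 0.2963]
tool_rot: [-1.026, 1.319, 1.025]
ft_force: [1.1, -1.5, 0.5]
grip_width: 1.0
nut [[216. 133.]]
plug [[310. 194.]]
[[-0.005 -0.97   0.242]
 [-0.     0.242  0.97 ]
 [-1.     0.004 -0.001]]
```

View pics/w1.png

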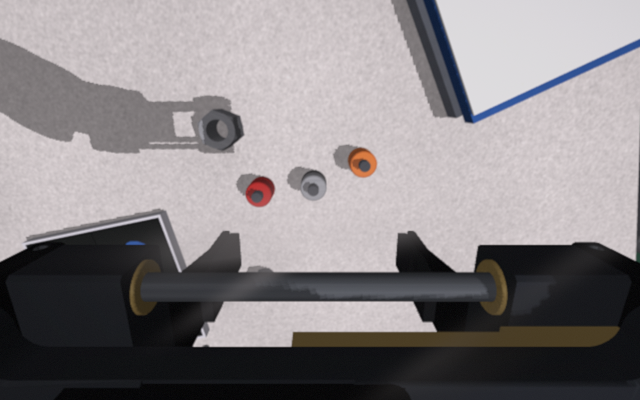

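The wrist picture shows the large nut at (219,129), red plug (259,192), grey plug (313,185) and orange plug (363,163). Next I'll pass over the tray.

```bash
python3 -m handwheel '[{"xyz":[1.2,-3.7,0],"angular":[0,0,0]},{"xyz":[1.2,-3.7,0],"angular":[0,0,0]},{"xyz":[1.2,-3.7,0],"angular":[0,0,0]},{"xyz":[1.2,-3.7,0],"angular":[0,0,0]},{"xyz":[1.2,-3.7,0],"angular":[0,0,0]}]' >/dev/null
python3 -m handwheel '[{"xyz":[1.2,-3.7,0],"angular":[0,0,0]},{"xyz":[1.2,-3.7,0],"angular":[0,0,0]},{"xyz":[1.2,-3.7,0],"angular":[0,0,0]},{"xyz":[1.2,-3.7,0],"angular":[0,0,0]},{"xyz":[0,0,0],"angular":[0,0,0]}]'
python3 - <<'E'
from h import *
d=get_image("wrist");cv2.imwrite("pics/w2.png",d["pixels"]);np.savez('w2.npz',**d)
E
```

```text
time: 2.07
position: [0.5364, 0.0698, 0.2938]
tool_rot: [-1.035, 1.31, 1.05]
ft_force: [-0.5, -1.6, 0.1]
grip_width: 0.999
```

View pics/w2.png

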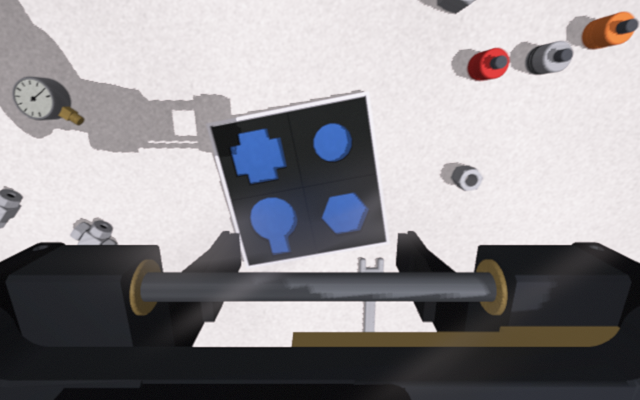

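The tray is fully visible: cross cut-out at (259,156), plug (332,142), keyhole (272,220) and hexagon (344,212). I'll measure them, along with the tray outline and the gauge.

```bash
python3 - <<'E'
from h import *
d=dict(np.load('w2.npz'));im=d["pixels"];hsv=cv2.cvtColor(im,cv2.COLOR_BGR2HSV)
blue=((hsv[...,1]>100)&(hsv[...,0]>95)&(hsv[...,0]<125)&(hsv[...,2]>60))
roi=np.zeros(blue.shape,bool);roi[85:275,200:395]=1
dark=((im.max(axis=2)<75)|blue)&roi
# dark region within the tray: drop gripper fingers by largest contour in opened mask
m=cv2.morphologyEx((dark*255).astype(np.uint8),cv2.MORPH_OPEN,np.ones((5,5)))
cs,_=cv2.findContours(m,cv2.RETR_EXTERNAL,cv2.CHAIN_APPROX_NONE);c=max(cs,key=cv2.contourArea)
P=ray(d,c[:,0,:],.02)[:,:2]*1000
r=cv2.minAreaRect(P.astype(np.float32));print(r,cv2.approxPolyDP(c,6,True)[:,0].tolist())
cor=[(212,127),(364,95),(385,241),(247,266)]
Pc=ray(d,cor,.02)[:,:2]*1000;print(Pc.round(1).tolist(),Pc.mean(0))
cs,_=cv2.findContours(((blue&roi)*255).astype(np.uint8),cv2.RETR_EXTERNAL,cv2.CHAIN_APPROX_NONE)
for c in cs:
    if cv2.contourArea(c)<300: continue
    for z in (.01,):
        P=(ray(d,c[:,0,:],z)[:,:2]*1000).astype(np.float32)
        M=cv2.moments(P.reshape(-1,1,2));print(c[:,0].mean(0).round(0),'centroid',round(M['m10']/M['m00'],1),round(M['m01']/M['m00'],1),'rect',cv2.minAreaRect(P),'circ',cv2.minEnclosingCircle(P))
g=((hsv[...,1]<60)&(hsv[...,2]>150))
print('gauge rough',ray(d,(34,98),.03)[0].round(4),'stem tip',ray(d,(80,118),.012)[0].round(4))
E
```

```text
((560.4844360351562, 41.441925048828125), (207.42396545410156, 196.7207794189453), 87.88670349121094) [[364, 98], [212, 127], [235, 211], [251, 210], [272, 252], [288, 251], [295, 226], [317, 228], [323, 220], [335, 232], [357, 228], [359, 198], [377, 193]]
[[458.8, -56.8], [463.9, 148.8], [673.5, 141.3], [667.3, -69.4]] [565.86710291  40.95801872]
[275. 224.] centroid 611.7 -13.5 rect ((615.1365966796875, -9.41512680053711), (89.88909912109375, 67.32904815673828), 21.122617721557617) circ ((616.9168090820312, -13.217303276062012), 45.40727233886719)
[344. 212.] centroid 619.7 90.0 rect ((619.17626953125, 89.81344604492188), (57.093727111816406, 66.51924133300781), 58.35905456542969) circ ((619.40625, 90.58865356445312), 33.50635528564453)
[258. 156.] centroid 511.3 -9.7 rect ((511.24835205078125, -9.77444076538086), (73.00663757324219, 73.1588363647461), 88.11470794677734) circ ((511.53045654296875, -9.353387832641602), 40.864845275878906)
[332. 142.] centroid 515.4 95.6 rect ((515.525390625, 95.53988647460938), (52.85179901123047, 52.21340560913086), 77.12994384765625) circ ((515.2326049804688, 95.5311279296875), 27.280109405517578)
gauge rough [ 0.374  -0.2628  0.03  ] stem tip [ 0.4077 -0.2291  0.012 ]
```

Three views agree on the seats: cross (0.511,−0.010), plug (0.515,0.095), nut (0.620,0.090), gauge round centre about (0.6045,−0.013), with the slot along +x and the tray yawed −2°. Now I'll go to the gauge.

```bash
python3 -m handwheel '[{"xyz":[-1.7,-3.6,-0.5],"angular":[0,0,6.5]},{"xyz":[-1.7,-3.6,-0.5],"angular":[0,0,6.5]},{"xyz":[-1.7,-3.6,-0.5],"angular":[0,0,6.5]},{"xyz":[-1.7,-3.6,-0.5],"angular":[0,0,6.5]},{"xyz":[-1.7,-3.6,-0.5],"angular":[0,0,6.5]}]' >/dev/null
python3 -m handwheel '[{"xyz":[-1.7,-3.6,-0.5],"angular":[0,0,6.5]},{"xyz":[-1.7,-3.6,-0.5],"angular":[0,0,6.5]},{"xyz":[-1.7,-3.6,-0.5],"angular":[0,0,6.5]},{"xyz":[-1.7,-3.6,-0.5],"angular":[0,0,6.5]},{"xyz":[0,0,0],"angular":[0,0,0]}]'
cat >> h.py <<'E'
from scipy.spatial.transform import Rotation as R
def look(n,name="wrist"):
    d=get_image(name);cv2.imwrite(f"pics/{n}.png",d["pixels"]);np.savez(n+'.npz',**d)
    s=get_state();M=R.from_rotvec(s["tool_rot"]).as_matrix()
    print('t',round(s['time'],2),'tcp',s['position'].round(4),'jawyaw',np.degrees(np.arctan2(M[1,2],M[0,2])).round(1),'xdown',M[:,0].round(3),'q',s['joint_positions'].round(2),'F',s['ft_force'].round(1),'w',round(s['grip_width']*87,1))
    return d
E
python3 - <<'E'
from h import *
look('w3')
E
```

```text
time: 2.95
position: [0.3822, -0.2254, 0.2505]
tool_rot: [-1.763, 0.72, 1.784]
ft_force: [0.5, -0.5, -0.2]
grip_width: 1.002
t 3.0 tcp [ 0.3835 -0.2228  0.2511] jawyaw 136.1 xdown [-0.011 -0.    -1.   ] q [-0.53 -0.26  0.85  1.9   0.2   1.43  2.65] F [ 0.3 -0.5  1.1] w 86.9
```

View pics/w3.png

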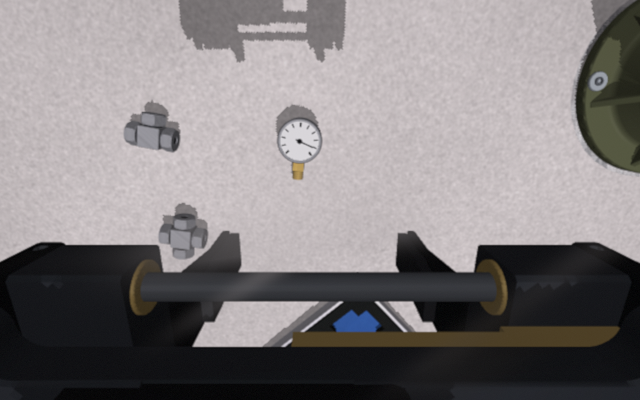

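The gauge is at (299,140) with its stem pointing down the picture to (297,178). The cross at (184,236) and the tee at (152,132) are also in view. Joint 7 is close to its limit, so I'll turn back half a turn for the same grasp. First I'll measure the gauge.

```bash
cat > g.py <<'E'
from h import *
def gauge(d,box,zt=.03,zs=.010):
    im=d["pixels"];x0,y0,x1,y1=box;roi=np.zeros(im.shape[:2],np.uint8);roi[y0:y1,x0:x1]=255
    hsv=cv2.cvtColor(im,cv2.COLOR_BGR2HSV)
    st=cv2.inRange(hsv,(10,90,50),(32,255,255))&roi
    M=cv2.moments(st,True);s=(M['m10']/M['m00'],M['m01']/M['m00'])
    w=cv2.inRange(hsv,(0,0,205),(180,14,255))&roi
    cs,_=cv2.findContours(w,cv2.RETR_EXTERNAL,cv2.CHAIN_APPROX_NONE);c=max(cs,key=cv2.contourArea)
    e=cv2.fitEllipse(cv2.convexHull(c));P=ray(d,e[0],zt)[0];S=ray(d,s,zs+.003)[0]
    v=S-P;print('dial px',np.round(e,1) if 0 else e,'stem px',np.round(s,1),'centre',P.round(4),'stem yaw',np.degrees(np.arctan2(v[1],v[0])).round(1),'d',np.hypot(*v[:2]).round(4))
E
python3 - <<'E'
from g import *
d=dict(np.load('w3.npz'));gauge(d,(260,95,340,195))
E
python3 - <<'E'
import cv2
im=cv2.imread('pics/w3.png')[90:270,110:350];cv2.imwrite('pics/w3c.png',cv2.resize(im,None,fx=3,fy=3))
E
```

```text
dial px ((299.10076904296875, 140.3566436767578), (37.180206298828125, 37.939945220947266), 163.55711364746094) stem px [297.4 170.3] centre [ 0.3731 -0.2665  0.03  ] stem yaw 40.8 d 0.0396
```

View pics/w3c.png

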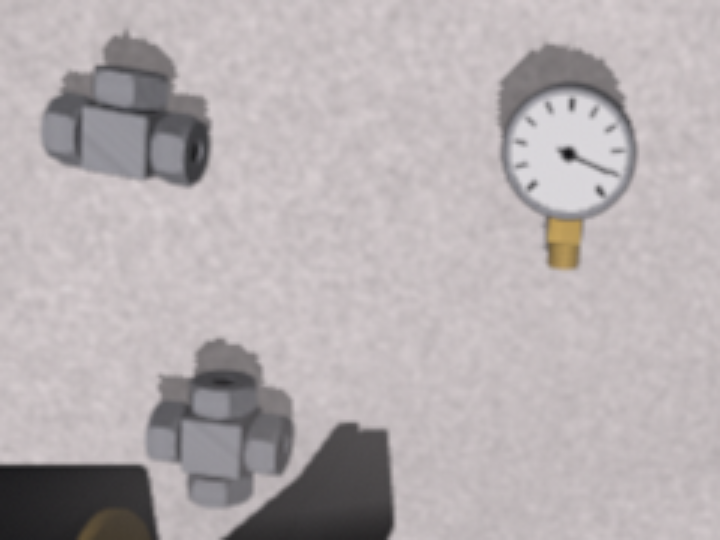

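```bash
for i in 1 2 3 4; do :; done
python3 -m handwheel '[{"xyz":[0.3,-0.4,0.3],"angular":[0,0,-7]},{"xyz":[0.3,-0.4,0.3],"angular":[0,0,-7]},{"xyz":[0.3,-0.4,0.3],"angular":[0,0,-7]},{"xyz":[0.3,-0.4,0.3],"angular":[0,0,-7]},{"xyz":[0.3,-0.4,0.3],"angular":[0,0,-7]}]' >/dev/null
python3 -m handwheel '[{"xyz":[0,0,0],"angular":[0,0,-7]},{"xyz":[0,0,0],"angular":[0,0,-7]},{"xyz":[0,0,0],"angular":[0,0,-7]},{"xyz":[0,0,0],"angular":[0,0,-7]},{"xyz":[0,0,0],"angular":[0,0,-7]}]' >/dev/null
python3 -m handwheel '[{"xyz":[0,0,0],"angular":[0,0,-7]},{"xyz":[0,0,0],"angular":[0,0,-7]},{"xyz":[0,0,0],"angular":[0,0,-7]},{"xyz":[0,0,0],"angular":[0,0,-7]},{"xyz":[0,0,0],"angular":[0,0,-7]}]' >/dev/null
python3 -m handwheel '[{"xyz":[0,0,0],"angular":[0,0,-7]},{"xyz":[0,0,0],"angular":[0,0,-7]},{"xyz":[0,0,0],"angular":[0,0,-7]},{"xyz":[0,0,0],"angular":[0,0,-7]},{"xyz":[0,0,0],"angular":[0,0,-7]}]' >/dev/null
python3 -m handwheel '[{"xyz":[0,0,0],"angular":[0,0,-7]},{"xyz":[0,0,0],"angular":[0,0,-7]},{"xyz":[0,0,0],"angular":[0,0,-7]},{"xyz":[0,0,0],"angular":[0,0,-7]},{"xyz":[0,0,0],"angular":[0,0,-7]}]' 
python3 - <<'E'
from h import *
look('w4')
E
```

```text
time: 5.08
position: [0.4405, -0.1462, 0.2642]
tool_rot: [0.548, 1.491, -0.542]
ft_force: [0.2, -0.5, 0.0]
grip_width: 1.003
t 5.13 tcp [ 0.4408 -0.1452  0.2641] jawyaw -40.2 xdown [ 0.011  0.001 -1.   ] q [-0.26 -0.14  0.48  1.85  0.06  1.4  -0.5 ] F [0.6 1.2 0.5] w 87.0
```

View pics/w4.png

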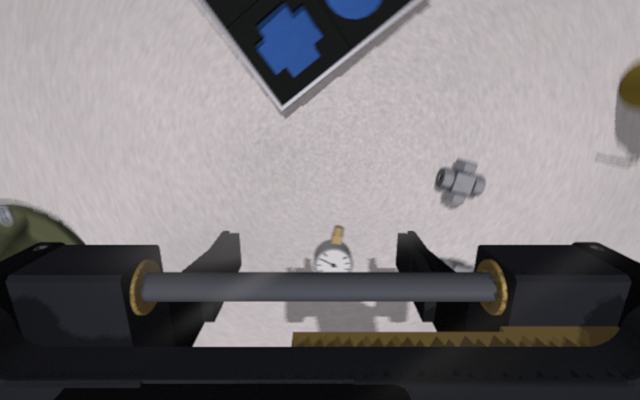

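The tool drifted while turning; the gauge now shows at (333,258). Moving over it.

```bash

python3 -m handwheel '[{"xyz":[-1.7,-3,-1.0],"angular":[0,0,0]},{"xyz":[-1.7,-3,-1.0],"angular":[0,0,0]},{"xyz":[-1.7,-3,-1],"angular":[0,0,0]},{"xyz":[-1.5,-3,-1],"angular":[0,0,0]},{"xyz":[0,0,0],"angular":[0,0,0]}]' 
python3 - <<'E'
from g import *
d=look('w5');gauge(d,(250,60,400,225))
E
```

```text
time: 5.55
position: [0.3807, -0.2525, 0.2224]
tool_rot: [0.519, 1.497, -0.511]
ft_force: [-0.1, 0.5, -0.3]
grip_width: 0.998
t 5.6 tcp [ 0.3829 -0.2493  0.2231] jawyaw -37.6 xdown [ 0.014  0.003 -1.   ] q [-0.16 -0.15  0.63  1.93  0.08  1.33 -0.21] F [0.5 1.5 0.2] w 87.0
dial px ((317.8840637207031, 187.61964416503906), (35.28837585449219, 37.770240783691406), 92.76678466796875) stem px [323.9 154.2] centre [ 0.3751 -0.2645  0.03  ] stem yaw 40.9 d 0.0365
```

View pics/w5.png

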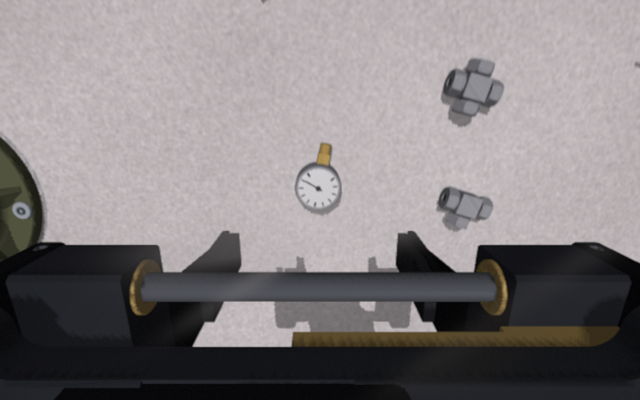

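```bash

python3 -m handwheel '[{"xyz":[-0.3,-0.4,-3],"angular":[0,0,-6]},{"xyz":[-0.3,-0.4,-3],"angular":[0,0.8,-5]},{"xyz":[-0.2,-0.4,-3],"angular":[0,0,0]},{"xyz":[-0.2,-0.2,-3],"angular":[0,0,0]},{"xyz":[0,0,0],"angular":[0,0,0]}]' 
python3 - <<'E'
from g import *
d=look('w6');gauge(d,(240,100,400,360))
E
```

```text
time: 6.02
position: [0.3831, -0.2518, 0.1016]
tool_rot: [0.653, 1.464, -0.643]
ft_force: [-0.8, 1.8, -0.6]
grip_width: 0.998
t 6.07 tcp [ 0.385  -0.2522  0.1041] jawyaw -47.5 xdown [ 0.012  0.002 -1.   ] q [-0.14 -0.01  0.67  2.08  0.    1.06 -0.3 ] F [0.3 0.2 0.9] w 87.0
dial px ((321.48291015625, 219.3636932373047), (32.853721618652344, 50.086334228515625), 88.01640319824219) stem px [340.4 300.7] centre [ 0.3806 -0.2598  0.03  ] stem yaw -125.8 d 0.086
```

View pics/w6.png

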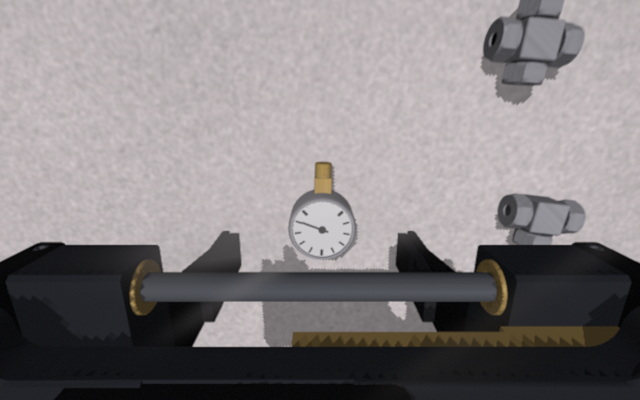

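The gauge is between the jaws, dial at (322,229) and stem at (323,178). The sideways shift was mostly lost, so I'll recompute.

```bash
python3 - <<'E'
from g import *
d=dict(np.load('w6.npz'));P=ray(d,(322,229),.03)[0];S=ray(d,(323,172),.012)[0];print(P,S,np.degrees(np.arctan2(*(S-P)[1::-1])))
E
python3 -m handwheel '[{"xyz":[-1.0,-1.2,0],"angular":[0,0,0]},{"xyz":[0,0,0],"angular":[0,0,0]}]' 
python3 - <<'E'
from g import *
look('w7')
E
```

```text
[ 0.37491875 -0.26550641  0.03      ] [ 0.40644914 -0.23795168  0.012     ] 41.150541480846655
time: 6.23
position: [0.3785, -0.2617, 0.1064]
tool_rot: [0.646, 1.462, -0.635]
ft_force: [-0.5, -0.7, 1.1]
grip_width: 0.998
t 6.28 tcp [ 0.3805 -0.2603  0.107 ] jawyaw -47.0 xdown [ 0.016  0.002 -1.   ] q [-0.13 -0.02  0.68  2.08  0.    1.07 -0.27] F [ 0.7  0.6 -0.7] w 86.7
```

```bash

python3 -m handwheel '[{"xyz":[-0.7,-0.5,-3],"angular":[0,0.8,-2]},{"xyz":[-0.3,-0.2,-3],"angular":[0,0,0]},{"xyz":[-0.2,-0.1,-2],"angular":[0,0,0]}]' 
python3 - <<'E'
from g import *
look('w8')
E
```

```text
time: 6.53
position: [0.3815, -0.2677, 0.0349]
tool_rot: [0.666, 1.444, -0.652]
ft_force: [0.3, 0.1, 0.0]
grip_width: 0.999
t 6.58 tcp [ 0.3793 -0.2665  0.0321] jawyaw -48.5 xdown [ 0.02 -0.   -1.  ] q [-0.1   0.12  0.7   2.14 -0.11  0.9  -0.18] F [-1.2  1.  -2. ] w 87.1
```

View pics/w8.png

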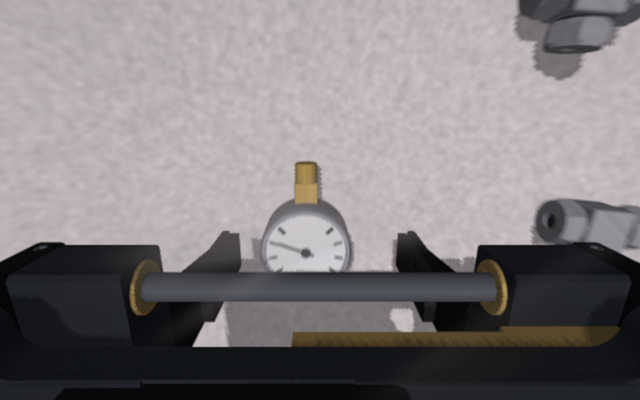

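```bash

python3 -m handwheel '[{"xyz":[-0.7,0.1,-1.4],"angular":[0,1.2,0]},{"xyz":[-0.1,0,-0.2],"angular":[0,0,0]}]' 
python3 - <<'E'
from g import *
look('w9')
E
```

```text
time: 6.75
position: [0.3742, -0.2638, 0.0174]
tool_rot: [0.659, 1.468, -0.658]
ft_force: [-0.3, 1.0, -0.5]
grip_width: 0.999
t 6.8 tcp [ 0.3755 -0.2646  0.0185] jawyaw -48.3 xdown [ 0.003 -0.001 -1.   ] q [-0.1   0.15  0.7   2.15 -0.12  0.88 -0.17] F [0.3 0.1 0. ] w 87.1
```

View pics/w9.png

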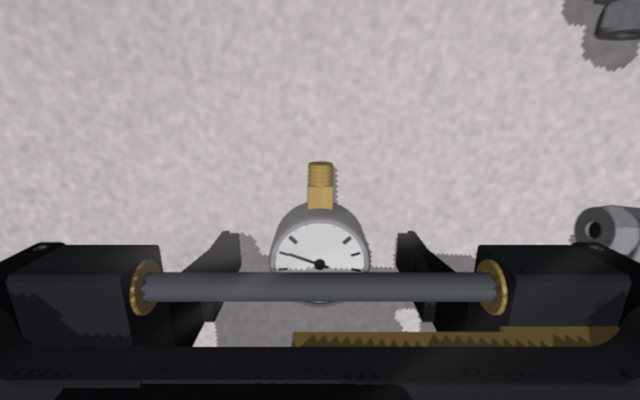

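Centred on the dial (320,262). I'll lower 4 mm and close.

```bash

python3 -m handwheel '[{"xyz":[0,0,-0.6],"angular":[0,0,0]},{"xyz":[0,0,0],"angular":[0,0,0]}]' 
python3 -m handwheel '[{"xyz":[0,0,0],"angular":[0,0,0]},{"xyz":[0,0,0],"angular":[0,0,0]},{"xyz":[0,0,0],"angular":[0,0,0]},{"xyz":[0,0,0],"angular":[0,0,0]},{"xyz":[0,0,0],"angular":[0,0,0]}]' 5.0 30
python3 -m handwheel '[{"xyz":[0,0,0],"angular":[0,0,0]},{"xyz":[0,0,0],"angular":[0,0,0]},{"xyz":[0,0,0],"angular":[0,0,0]}]'
python3 - <<'E'
from g import *
look('w10')
E
```

```text
time: 6.97
position: [0.3791, -0.2645, 0.0151]
tool_rot: [0.658, 1.46, -0.654]
ft_force: [-0.4, -0.2, 0.8]
grip_width: 1.0
time: 7.38
position: [0.3827, -0.2652, 0.0187]
tool_rot: [0.658, 1.453, -0.652]
ft_force: [-0.6, 1.6, -1.1]
grip_width: 0.709
time: 7.63
position: [0.3824, -0.2649, 0.0187]
tool_rot: [0.659, 1.453, -0.651]
ft_force: [-0.2, -0.0, 0.4]
grip_width: 0.608
t 7.68 tcp [ 0.3824 -0.2649  0.0187] jawyaw -48.2 xdown [ 0.016 -0.002 -1.   ] q [-0.1   0.15  0.69  2.15 -0.14  0.87 -0.16] F [-0.2 -0.1 -1. ] w 53.0
```

```bash

python3 -m handwheel '[{"xyz":[0,0,1.5],"angular":[0,0,0]},{"xyz":[0.5,0,3],"angular":[0,0.5,0]},{"xyz":[1,0.5,3.5],"angular":[0,0,0]},{"xyz":[1,1,3],"angular":[0,0,0]},{"xyz":[1,1,0],"angular":[0,0,0]}]' 
python3 - <<'E'
from g import *
look('w11')
E
```

```text
time: 8.1
position: [0.4109, -0.2404, 0.1296]
tool_rot: [0.661, 1.471, -0.665]
ft_force: [1.2, 0.2, -1.8]
grip_width: 0.612
t 8.15 tcp [ 0.4124 -0.2371  0.1275] jawyaw -48.4 xdown [-0.005  0.001 -1.   ] q [-0.19  0.01  0.66  2.01 -0.01  1.13 -0.37] F [ 2.2  1.8 -1.4] w 52.8
```

View pics/w11.png

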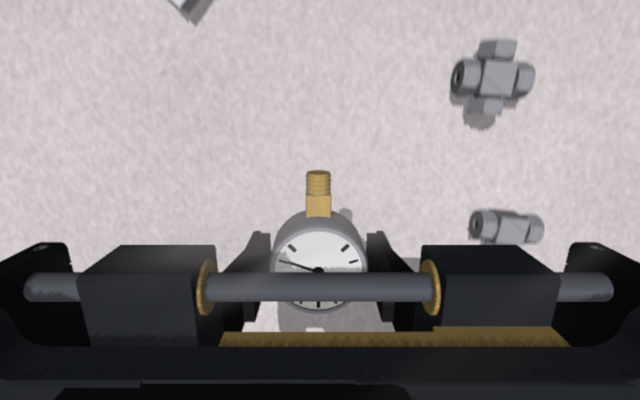

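The gauge is held with its stem up the picture and the dial at (319,270). Carrying it to the tray while turning −44°.

```bash
python3 - <<'E'
from g import *
d=dict(np.load('w11.npz'));print(ray(d,(319,268),.1275+.011)[0]-np.array([.4124,-.2371,0]))
E
python3 -m handwheel '[{"xyz":[2.4,2.8,0],"angular":[0,0,-5.5]},{"xyz":[2.4,2.8,0],"angular":[0,0,-5.5]},{"xyz":[2.4,2.8,0],"angular":[0,0,-5.5]},{"xyz":[2.4,2.8,0],"angular":[0,0,-5.5]},{"xyz":[2.4,2.8,0],"angular":[0,0,-5.5]}]' >/dev/null
python3 -m handwheel '[{"xyz":[2.4,2.8,0],"angular":[0,0,-5.5]},{"xyz":[2.4,2.8,0],"angular":[0,0,-5.5]},{"xyz":[2.4,2.8,0],"angular":[0,0,-5.5]},{"xyz":[0,0,0],"angular":[0,0,0]},{"xyz":[0,0,0],"angular":[0,0,0]}]' 
python3 - <<'E'
from g import *
look('w12')
E
```

```text
[-0.00436097 -0.00802307  0.1385    ]
time: 8.98
position: [0.6033, -0.0033, 0.1171]
tool_rot: [1.266, 1.185, -1.281]
ft_force: [-0.0, -1.2, -2.1]
grip_width: 0.607
t 9.03 tcp [ 0.6033 -0.0018  0.1169] jawyaw -94.7 xdown [-0.016  0.008 -1.   ] q [-0.46  0.33  0.52  1.7  -0.18  1.17 -1.55] F [-0.   2.  -2.8] w 53.0
```

View pics/w12.png

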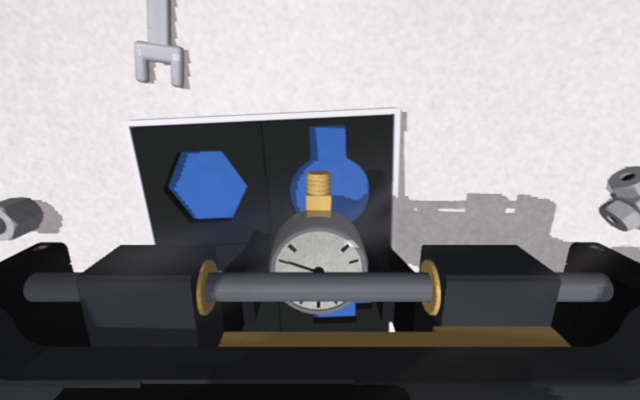

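```bash

python3 -m handwheel '[{"xyz":[0.9,-1.1,-1.5],"angular":[-0.4,-0.9,2.7]},{"xyz":[0,0,-2],"angular":[0,0,0]},{"xyz":[0,0,-2],"angular":[0,0,0]},{"xyz":[0,0,0],"angular":[0,0,0]},{"xyz":[0,0,0],"angular":[0,0,0]}]' 
python3 - <<'E'
from g import *
look('w13')
d=look('s13','side')
cv2.imwrite('pics/s13c.png',cv2.resize(d["pixels"][140:260,250:430],None,fx=4,fy=4))
E
```

```text
time: 9.45
position: [0.6086, -0.0189, 0.0586]
tool_rot: [1.232, 1.194, -1.239]
ft_force: [1.6, -0.6, -1.6]
grip_width: 0.608
t 9.5 tcp [ 0.6081 -0.0192  0.0584] jawyaw -92.0 xdown [-0.005 -0.002 -1.   ] q [-0.43  0.4   0.5   1.75 -0.21  1.05 -1.45] F [-1.4 -0.2 -1.8] w 52.9
t 9.55 tcp [ 0.6089 -0.0188  0.0592] jawyaw -92.0 xdown [-0.003 -0.002 -1.   ] q [-0.43  0.4   0.5   1.75 -0.21  1.05 -1.45] F [-0.4 -0.2 -1.3] w 52.7
```

View pics/w13.png

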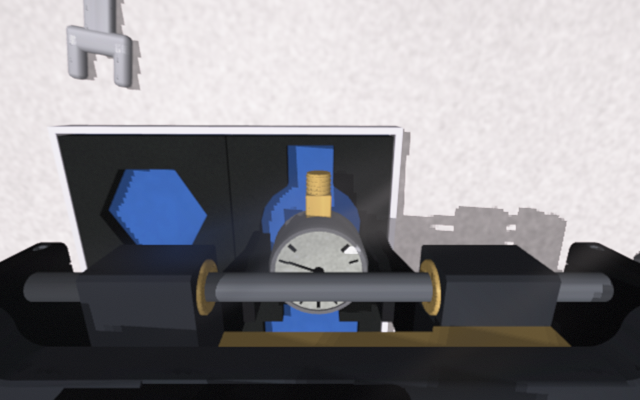

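View pics/s13c.png

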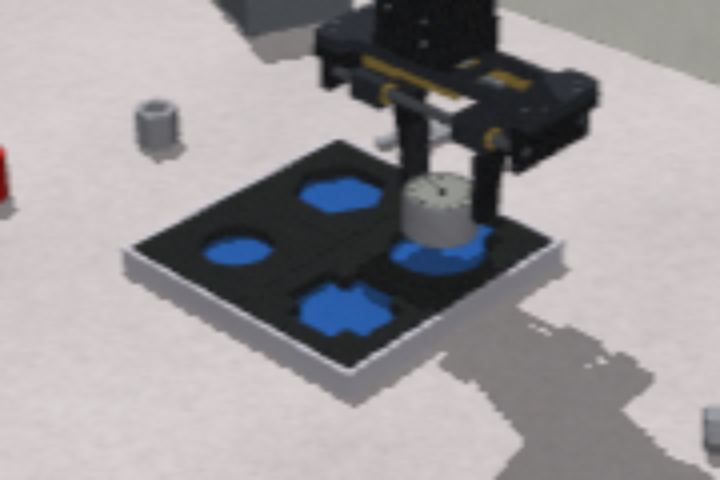

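The slot is centred at about column 311 and the stem at 318, so I need +5 mm in y.

```bash

python3 -m handwheel '[{"xyz":[0.3,0.5,-0.8],"angular":[0,0,0]},{"xyz":[0,0,-0.8],"angular":[0,0,0]},{"xyz":[0,0,0],"angular":[0,0,0]}]' 
python3 - <<'E'
from g import *
look('w14')
E
```

```text
time: 9.8
position: [0.6142, -0.0137, 0.0454]
tool_rot: [1.236, 1.19, -1.233]
ft_force: [-1.2, 0.4, -2.5]
grip_width: 0.606
t 9.85 tcp [ 0.6147 -0.0134  0.0461] jawyaw -92.0 xdown [ 0.003  0.    -1.   ] q [-0.42  0.42  0.49  1.75 -0.23  1.03 -1.45] F [ 0.2 -0.5 -1.5] w 53.0
```

View pics/w14.png

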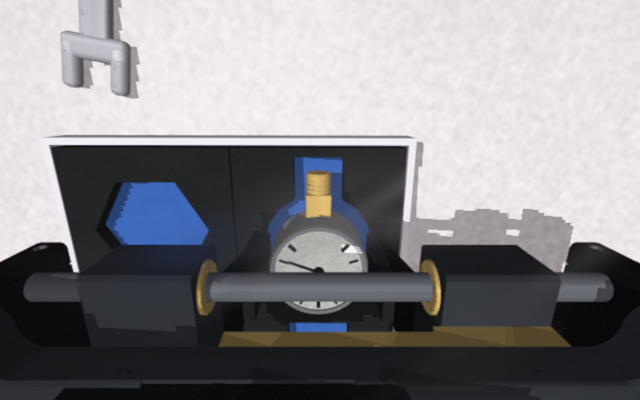

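```bash

python3 -m handwheel '[{"xyz":[-0.5,0,-0.8],"angular":[0,0,0]},{"xyz":[0,0,-0.6],"angular":[0,0,0]},{"xyz":[0,0,0],"angular":[0,0,0]}]' 
python3 -m handwheel '[{"xyz":[0,0,-0.4],"angular":[0,0,0]},{"xyz":[0,0,0],"angular":[0,0,0]}]' 
python3 - <<'E'
from g import *
look('w15')
E
```

```text
time: 10.1
position: [0.6101, -0.0129, 0.0318]
tool_rot: [1.237, 1.189, -1.23]
ft_force: [0.0, 0.3, -1.6]
grip_width: 0.608
time: 10.27
position: [0.6108, -0.0126, 0.0285]
tool_rot: [1.238, 1.189, -1.228]
ft_force: [0.2, 1.0, -2.3]
grip_width: 0.606
t 10.32 tcp [ 0.6109 -0.0126  0.0285] jawyaw -91.9 xdown [ 0.007  0.001 -1.   ] q [-0.42  0.43  0.49  1.78 -0.24  0.99 -1.45] F [-0.1  0.5 -1.7] w 53.1
```

View pics/w15.png

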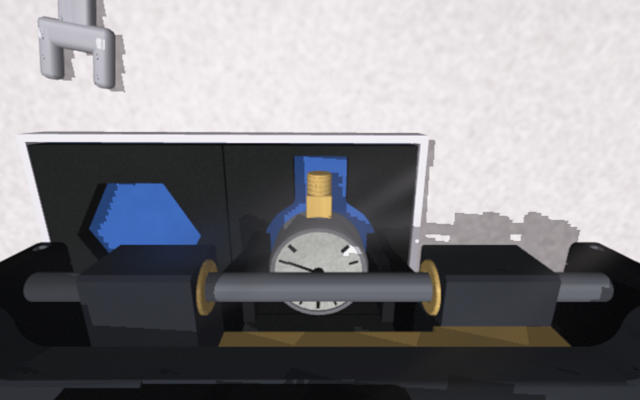

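No contact yet, since Fz is still just the part's weight. I'll go down in small steps.

```bash

python3 -m handwheel '[{"xyz":[0,0,-0.2],"angular":[0,0,0]},{"xyz":[0,0,-0.1],"angular":[0,0,0]}]' 
python3 -m handwheel '[{"xyz":[0,0,-0.2],"angular":[0,0,0]},{"xyz":[0,0,-0.1],"angular":[0,0,0]}]' 

```

```text
time: 10.48
position: [0.6109, -0.0127, 0.0283]
tool_rot: [1.239, 1.19, -1.229]
ft_force: [-3.2, -0.1, 4.1]
grip_width: 0.606
time: 10.65
position: [0.611, -0.0127, 0.0283]
tool_rot: [1.24, 1.191, -1.228]
ft_force: [-1.2, 1.4, 1.6]
grip_width: 0.606
```

The floor contact comes at z=0.0283, as predicted. Releasing.

```bash

python3 -m handwheel '[{"xyz":[0,0,0],"angular":[0,0,0]},{"xyz":[0,0,0],"angular":[0,0,0]},{"xyz":[0,0,0],"angular":[0,0,0]},{"xyz":[0,0,0],"angular":[0,0,0]},{"xyz":[0,0,0],"angular":[0,0,0]}]' 8.0
python3 -m handwheel '[{"xyz":[0,0,2],"angular":[0,0,0]},{"xyz":[0,0,3],"angular":[0,0,0]},{"xyz":[0,0,4],"angular":[0,0,0]},{"xyz":[0,0,4],"angular":[0,0,0]},{"xyz":[0,0,4],"angular":[0,0,0]}]'
python3 - <<'E'
from g import *
look('w16')
E
```

```text
time: 11.07
position: [0.6122, -0.013, 0.0286]
tool_rot: [1.242, 1.189, -1.227]
ft_force: [-0.8, 0.1, -0.6]
grip_width: 0.875
time: 11.48
position: [0.6023, -0.013, 0.1918]
tool_rot: [1.227, 1.203, -1.247]
ft_force: [0.4, -0.4, -0.3]
grip_width: 0.918
t 11.53 tcp [ 0.6072 -0.0133  0.2014] jawyaw -92.0 xdown [-0.001  0.002 -1.   ] q [-0.47  0.26  0.53  1.61 -0.14  1.31 -1.52] F [ 3.4 -1.1  5.9] w 79.6
```

View pics/w16.png

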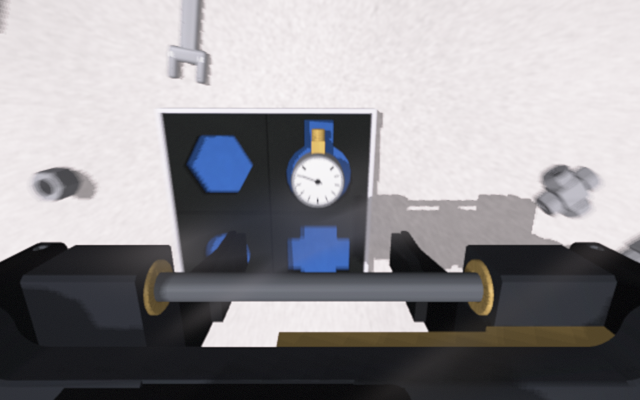

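The gauge is seated, dial at (318,180) with the stem in the slot at (318,140). Now the cross, at (567,190) on the right.

```bash

python3 -m handwheel '[{"xyz":[-0.6,-3.8,0.3],"angular":[0,0,0]},{"xyz":[-0.6,-3.8,0.3],"angular":[0,0,0]},{"xyz":[-0.6,-3.8,0.3],"angular":[0,0,0]},{"xyz":[-0.6,-3.8,0.3],"angular":[0,0,0]},{"xyz":[-0.6,-3.8,0.3],"angular":[0,0,0]}]' 8.7
python3 -m handwheel '[{"xyz":[-0.6,-3.8,0.3],"angular":[0,0,0]},{"xyz":[0,-3,0],"angular":[0,0,0]},{"xyz":[0,0,0],"angular":[0,0,0]},{"xyz":[0,0,0],"angular":[0,0,0]}]'
python3 - <<'E'
from g import *
d=look('w17');cv2.imwrite('pics/w17c.png',cv2.resize(d["pixels"][100:260,220:460],None,fx=3,fy=3))
E
```

```text
time: 11.95
position: [0.5826, -0.1943, 0.2225]
tool_rot: [1.229, 1.201, -1.202]
ft_force: [0.4, 0.6, 0.0]
grip_width: 0.999
time: 12.28
position: [0.5715, -0.2785, 0.2266]
tool_rot: [1.236, 1.187, -1.216]
ft_force: [0.9, 0.2, -0.4]
grip_width: 1.001
t 12.33 tcp [ 0.571  -0.279   0.2265] jawyaw -91.5 xdown [ 0.015  0.    -1.   ] q [-0.12  0.32  0.67  1.52 -0.21  1.36 -1.03] F [-1.5 -0.8 -0.3] w 87.2
```

View pics/w17c.png

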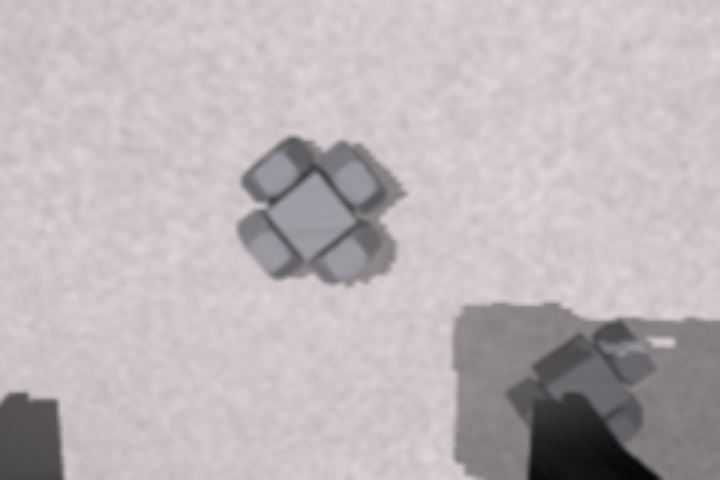

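This crop confirms the cross: four arms around a block centred at crop (312,214), which is (324,171) in the picture. The three-armed tee lies in the shadow at lower right.

```bash
python3 - <<'E'
from g import *
d=dict(np.load('w17.npz'))
c=np.array([(318,167),(358,212),(307,263),(267,213)])/3+[220,100]
P=ray(d,c,.025)[:,:2];print(P.mean(0).round(4))
for i in range(4):
    v=P[(i+1)%4]-P[i];print(np.hypot(*v).round(4),np.degrees(np.arctan2(v[1],v[0])).round(1)%90)
e=np.array([(278,175),(352,180),(265,245),(347,257)])/3+[220,100];E=ray(d,e,.022)[:,:2]
for a,b in((0,3),(1,2)):
    v=E[b]-E[a];print(np.degrees(np.arctan2(v[1],v[0])).round(1)%90, (E[a]+E[b])/2)
E
```

```text
[ 0.5775 -0.2855]
0.0234 40.30000000000001
0.0282 44.5
0.0252 36.5
0.0265 40.8
38.400000000000006 [ 0.57594127 -0.28567387]
35.8 [ 0.5774437  -0.28382852]
```

```bash

python3 -m handwheel '[{"xyz":[0.2,-0.1,-2],"angular":[0,0.4,6.8]},{"xyz":[0.2,-0.1,-2],"angular":[0,0.4,6.8]},{"xyz":[0.2,-0.1,-2],"angular":[0,0,6.8]},{"xyz":[0.2,-0.1,-2],"angular":[0,0,6.8]},{"xyz":[0,-0.1,-1],"angular":[0,0,6.8]}]' 
python3 -m handwheel '[{"xyz":[0.1,-0.1,0],"angular":[0,0,6.5]},{"xyz":[0,0,0],"angular":[0,0,0]},{"xyz":[0,0,0],"angular":[0,0,0]}]' 
python3 - <<'E'
from g import *
d=look('w18');cv2.imwrite('pics/w18c.png',cv2.resize(d["pixels"][100:280,200:460],None,fx=3,fy=3))
E
```

```text
time: 12.75
position: [0.5845, -0.276, 0.1355]
tool_rot: [0.767, 1.432, -0.751]
ft_force: [0.5, -0.4, -0.1]
grip_width: 1.001
time: 13.0
position: [0.5855, -0.269, 0.1299]
tool_rot: [0.671, 1.476, -0.651]
ft_force: [-0.6, -0.7, 0.3]
grip_width: 1.006
t 13.05 tcp [ 0.5858 -0.2688  0.1302] jawyaw -48.4 xdown [-0.001  0.015 -1.   ] q [-0.01  0.4   0.51  1.59 -0.22  1.21 -0.29] F [-0.5  0.1  0.3] w 87.1
```

View pics/w18c.png

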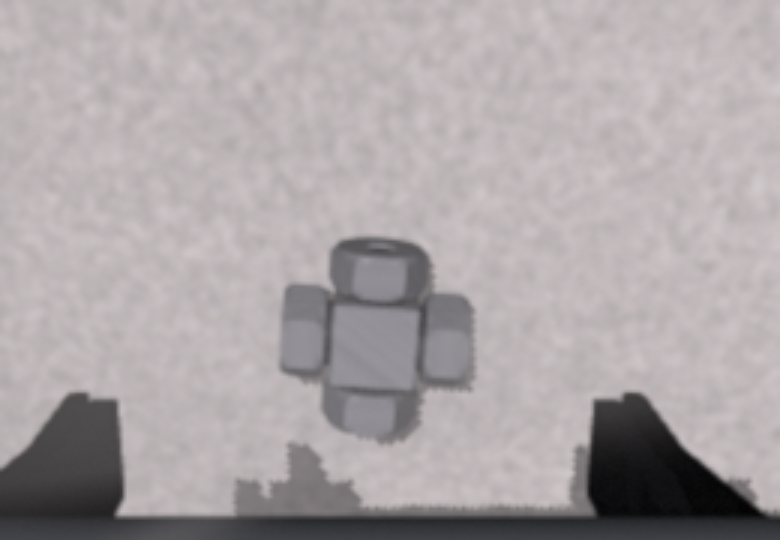

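```bash
python3 - <<'E'
from g import *
d=dict(np.load('w18.npz'));print(ray(d,np.array([376,347])/3+[200,100],.025)[0])
E
python3 -m handwheel '[{"xyz":[-0.8,-1.5,-2],"angular":[-0.8,0,-2.5]},{"xyz":[-0.1,-0.2,-2],"angular":[0,0,0]},{"xyz":[0,0,-2],"angular":[0,0,0]},{"xyz":[0,0,0],"angular":[0,0,0]},{"xyz":[0,0,0],"angular":[0,0,0]}]' 
python3 - <<'E'
from g import *
d=look('w19');
E
```

```text
[ 0.57781661 -0.28434119  0.025     ]
time: 13.47
position: [0.5812, -0.2833, 0.0731]
tool_rot: [0.701, 1.447, -0.698]
ft_force: [-0.3, -0.7, 1.3]
grip_width: 1.001
t 13.52 tcp [ 0.581  -0.2831  0.073 ] jawyaw -51.4 xdown [ 0.008 -0.001 -1.   ] q [ 0.01  0.45  0.52  1.65 -0.25  1.1  -0.3 ] F [-0.6  0.3 -1.4] w 87.5
```

View pics/w19.png

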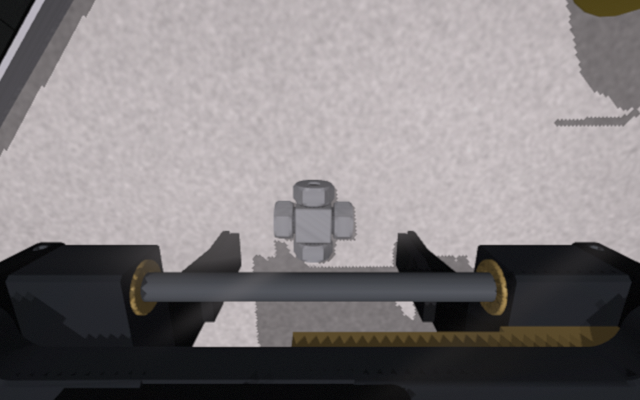

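The cross is aligned with the jaws, block at (314,224). Descending.

```bash

python3 -m handwheel '[{"xyz":[-0.5,-0.1,-2],"angular":[0,0.4,0]},{"xyz":[-0.1,0,-2],"angular":[0,0,0]},{"xyz":[0,0,-0.5],"angular":[0,0,0]},{"xyz":[0,0,0],"angular":[0,0,0]}]' 
python3 - <<'E'
from g import *
d=look('w20');
E
```

```text
time: 13.85
position: [0.5803, -0.2843, 0.0343]
tool_rot: [0.7, 1.442, -0.698]
ft_force: [-0.5, -1.3, 0.3]
grip_width: 1.002
t 13.9 tcp [ 0.5806 -0.2844  0.0348] jawyaw -51.4 xdown [ 0.012 -0.004 -1.   ] q [ 0.02  0.49  0.5   1.69 -0.27  1.02 -0.28] F [-0.1  0.1  0.6] w 86.9
```

View pics/w20.png

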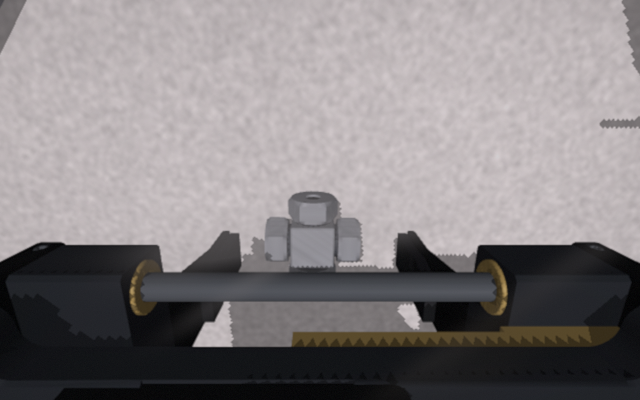

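```bash

python3 -m handwheel '[{"xyz":[-0.4,0,-1.2],"angular":[-0.2,0.7,0]},{"xyz":[-0.2,0,-1.2],"angular":[0,0,0]},{"xyz":[0,0,-0.1],"angular":[0,0,0]},{"xyz":[0,0,0],"angular":[0,0,0]}]' 
python3 - <<'E'
from g import *
d=look('w21');
E
```

```text
time: 14.23
position: [0.5771, -0.2851, 0.0119]
tool_rot: [0.693, 1.446, -0.704]
ft_force: [-0.2, -0.5, 0.2]
grip_width: 1.001
t 14.28 tcp [ 0.5769 -0.2851  0.0118] jawyaw -51.4 xdown [ 0.005 -0.01  -1.   ] q [ 0.02  0.51  0.5   1.7  -0.28  0.99 -0.28] F [-0.3  0.7  0.3] w 86.7
```

View pics/w21.png

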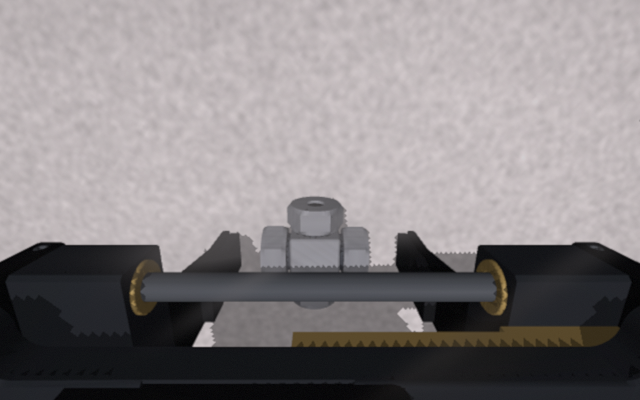

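```bash

python3 -m handwheel '[{"xyz":[0,0,0.2],"angular":[0.4,0.2,0]},{"xyz":[0,0,0],"angular":[0,0,0]},{"xyz":[0,0,0],"angular":[0,0,0]},{"xyz":[0,0,0],"angular":[0,0,0]},{"xyz":[0,0,0],"angular":[0,0,0]}]' 5 35
python3 -m handwheel '[{"xyz":[0,0,0],"angular":[0,0,0]},{"xyz":[0,0,0],"angular":[0,0,0]},{"xyz":[0,0,0],"angular":[0,0,0]}]'
python3 - <<'E'
from g import *
look('w22')
E
```

```text
time: 14.7
position: [0.5776, -0.2858, 0.0153]
tool_rot: [0.699, 1.451, -0.701]
ft_force: [0.7, -0.3, -0.2]
grip_width: 0.711
time: 14.95
position: [0.5774, -0.2855, 0.0153]
tool_rot: [0.699, 1.452, -0.701]
ft_force: [-0.4, -0.6, 1.0]
grip_width: 0.64
t 15.0 tcp [ 0.5774 -0.2856  0.0153] jawyaw -51.4 xdown [ 0.002 -0.002 -1.   ] q [ 0.03  0.51  0.49  1.69 -0.28  1.   -0.28] F [-0.6 -0.7 -0.5] w 55.5
```

View pics/w22.png

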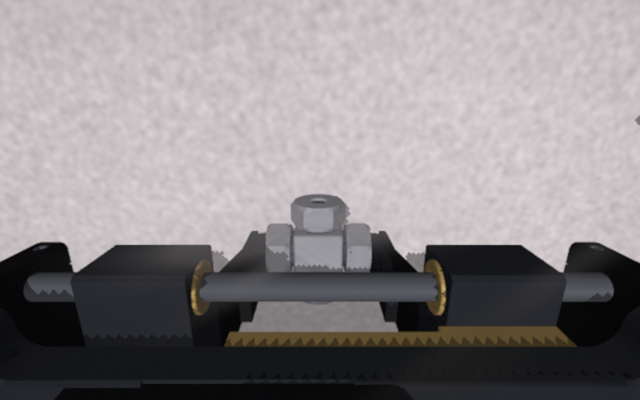

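Gripped at 55.5 mm, across the end faces. Lifting and carrying to the plus cut-out with a −41° turn.

```bash

python3 -m handwheel '[{"xyz":[0,0,1.5],"angular":[0,0,0]},{"xyz":[0,0,3],"angular":[0,0,0]},{"xyz":[0,0,3.5],"angular":[0,0,0]},{"xyz":[-0.3,2,3],"angular":[0,0,-4]},{"xyz":[-0.8,3,0.5],"angular":[0,0,-6]}]' 
python3 -m handwheel '[{"xyz":[-0.9,3.8,0],"angular":[0,0,-6]},{"xyz":[-0.9,3.8,0],"angular":[0,0,-6]},{"xyz":[-0.9,3.8,0],"angular":[0,0,-6]},{"xyz":[-0.9,3.8,0],"angular":[0,0,-6]},{"xyz":[-0.9,3.8,0],"angular":[0,0,-5]}]' 
python3 -m handwheel '[{"xyz":[-0.9,2,0],"angular":[0,0,0]},{"xyz":[0,0,0],"angular":[0,0,0]},{"xyz":[0,0,0],"angular":[0,0,0]}]' 
python3 - <<'E'
from g import *
look('w23')
E
```

```text
time: 15.42
position: [0.5597, -0.2399, 0.1273]
tool_rot: [0.841, 1.409, -0.851]
ft_force: [2.0, 0.1, -2.8]
grip_width: 0.641
time: 15.83
position: [0.5134, -0.0554, 0.1292]
tool_rot: [1.234, 1.195, -1.243]
ft_force: [1.2, 0.4, -3.1]
grip_width: 0.64
time: 16.08
position: [0.5003, -0.0226, 0.1276]
tool_rot: [1.228, 1.208, -1.235]
ft_force: [0.3, -0.4, -2.4]
grip_width: 0.637
t 16.13 tcp [ 0.5001 -0.0227  0.1274] jawyaw -91.6 xdown [-0.011  0.006 -1.   ] q [-0.49  0.08  0.52  1.94 -0.05  1.14 -1.56] F [ 0.8  0.1 -3.2] w 55.8
```

View pics/w23.png

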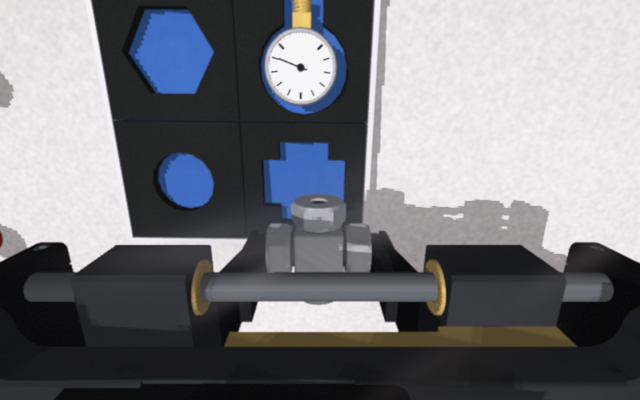

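```bash

python3 -m handwheel '[{"xyz":[1.1,1.2,-2.5],"angular":[-0.3,-0.6,-0.4]},{"xyz":[0.1,0.1,-2.5],"angular":[0,0,0]},{"xyz":[0,0,-2.5],"angular":[0,0,0]},{"xyz":[0,0,0],"angular":[0,0,0]},{"xyz":[0,0,0],"angular":[0,0,0]}]' 
python3 - <<'E'
from g import *
look('w24')
E
```

```text
time: 16.55
position: [0.5158, -0.0172, 0.0517]
tool_rot: [1.242, 1.182, -1.239]
ft_force: [1.0, -0.5, -2.3]
grip_width: 0.639
t 16.6 tcp [ 0.5153 -0.0173  0.0516] jawyaw -92.5 xdown [ 0.004 -0.003 -1.   ] q [-0.48  0.2   0.51  1.99 -0.12  0.97 -1.53] F [-1.4  0.1 -3.1] w 55.9
```

View pics/w24.png

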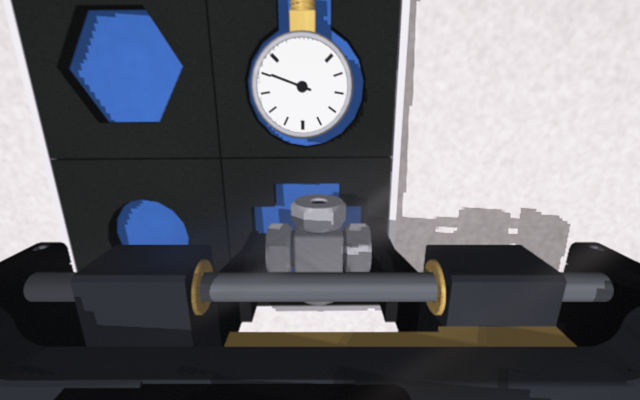

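```bash

python3 -m handwheel '[{"xyz":[-0.5,0.7,-0.5],"angular":[0,0,0.5]},{"xyz":[0,0,-0.5],"angular":[0,0,0]},{"xyz":[0,0,0],"angular":[0,0,0]},{"xyz":[0,0,0],"angular":[0,0,0]}]' 
python3 - <<'E'
from g import *
look('w25')
E
```

```text
time: 16.93
position: [0.5127, -0.0115, 0.0447]
tool_rot: [1.24, 1.182, -1.231]
ft_force: [0.2, -0.5, -3.4]
grip_width: 0.637
t 16.98 tcp [ 0.5128 -0.0116  0.0448] jawyaw -92.2 xdown [ 0.011 -0.002 -1.   ] q [-0.49  0.2   0.5   2.01 -0.12  0.95 -1.54] F [-0.9  0.1 -3.5] w 55.6
```

View pics/w25.png

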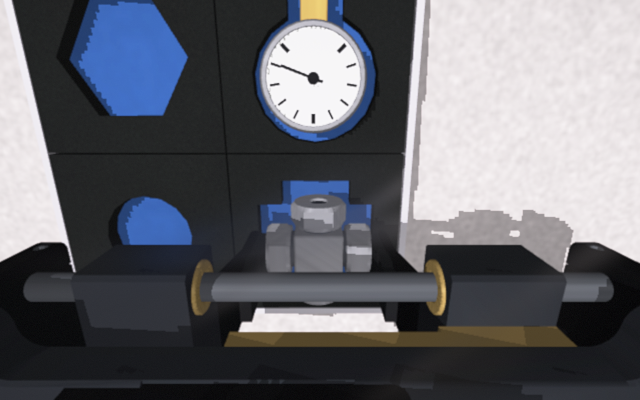

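Well centred. I'll lower to about 0.027 and check the force.

```bash

python3 -m handwheel '[{"xyz":[-0.3,0.1,-0.8],"angular":[0,0.7,0]},{"xyz":[-0.1,0,-0.7],"angular":[0,0,0]},{"xyz":[0,0,0],"angular":[0,0,0]},{"xyz":[0,0,0],"angular":[0,0,0]}]' 
python3 - <<'E'
from g import *
look('w26')
E
```

```text
time: 17.32
position: [0.5096, -0.0102, 0.0296]
tool_rot: [1.236, 1.19, -1.238]
ft_force: [-0.4, -0.6, -2.8]
grip_width: 0.64
t 17.37 tcp [ 0.5093 -0.0103  0.0295] jawyaw -92.2 xdown [-0.001 -0.002 -1.   ] q [-0.48  0.23  0.5   2.02 -0.13  0.93 -1.53] F [-0.1 -0.4 -3.3] w 55.6
```

View pics/w26.png

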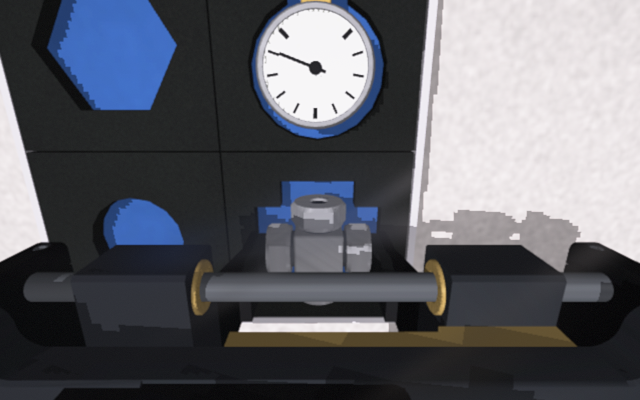

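```bash

python3 -m handwheel '[{"xyz":[0.1,0,-0.3],"angular":[0,0,0]},{"xyz":[0,0,-0.1],"angular":[0,0,0]}]' 
python3 -m handwheel '[{"xyz":[0,0,-0.2],"angular":[0,0,0]},{"xyz":[0,0,0],"angular":[0,0,0]}]' 
python3 -m handwheel '[{"xyz":[0,0,-0.2],"angular":[0,0,0]},{"xyz":[0,0,0],"angular":[0,0,0]}]' 
```

```text
time: 17.53
position: [0.5106, -0.0103, 0.0254]
tool_rot: [1.235, 1.19, -1.238]
ft_force: [0.3, 0.7, -3.0]
grip_width: 0.645
time: 17.7
position: [0.5111, -0.0103, 0.0259]
tool_rot: [1.236, 1.191, -1.238]
ft_force: [0.8, 0.5, -3.0]
grip_width: 0.637
time: 17.87
position: [0.5124, -0.0103, 0.0256]
tool_rot: [1.238, 1.191, -1.236]
ft_force: [0.2, 0.1, -2.5]
grip_width: 0.639
```

```bash

python3 -m handwheel '[{"xyz":[0,0,-0.2],"angular":[0,0,0]},{"xyz":[0,0,-0.1],"angular":[0,0,0]}]' 
python3 -m handwheel '[{"xyz":[0,0,-0.1],"angular":[0,0,0]},{"xyz":[0,0,-0.1],"angular":[0,0,0]}]' 
```

```text
time: 18.03
position: [0.5129, -0.0104, 0.0253]
tool_rot: [1.238, 1.192, -1.236]
ft_force: [-3.9, 0.8, 8.2]
grip_width: 0.64
time: 18.2
position: [0.5129, -0.0103, 0.0252]
tool_rot: [1.239, 1.193, -1.236]
ft_force: [-3.8, 0.8, 10.7]
grip_width: 0.638
```

Contact at z=0.0252, as predicted. Releasing and rising.

```bash

python3 -m handwheel '[{"xyz":[0,0,0],"angular":[0,0,0]},{"xyz":[0,0,0],"angular":[0,0,0]},{"xyz":[0,0,0],"angular":[0,0,0]},{"xyz":[0,0,0],"angular":[0,0,0]},{"xyz":[0,0,0],"angular":[0,0,0]}]' 8.0
python3 -m handwheel '[{"xyz":[0,0,2],"angular":[0,0,0]},{"xyz":[0,0,3],"angular":[0,0,0]},{"xyz":[0,0,4],"angular":[0,0,0]},{"xyz":[0,0,4],"angular":[0,0,0]},{"xyz":[0,0,4],"angular":[0,0,0]}]'
python3 - <<'E'
from g import *
look('w27')
E
```

```text
time: 18.62
position: [0.5148, -0.0103, 0.0258]
tool_rot: [1.241, 1.19, -1.233]
ft_force: [-0.9, 0.2, -0.4]
grip_width: 0.892
time: 19.03
position: [0.505, -0.0112, 0.1909]
tool_rot: [1.226, 1.202, -1.253]
ft_force: [1.8, -0.7, -0.2]
grip_width: 0.918
t 19.08 tcp [ 0.5101 -0.0111  0.1996] jawyaw -92.2 xdown [-0.005 -0.    -1.   ] q [-0.53  0.03  0.51  1.84 -0.02  1.28 -1.62] F [4.4 0.2 4.9] w 80.1
```

View pics/w27.png

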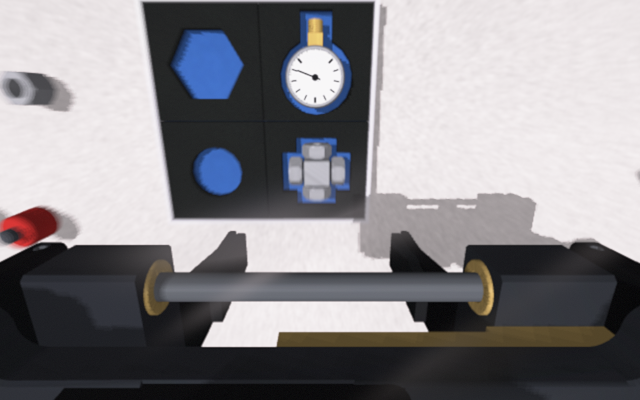

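Gauge and cross are both seated, the cross at (317,173). Next the large nut: orientation first, from the earlier picture w1, where it is at (219,129).

```bash
python3 - <<'E'
from g import *
d=dict(np.load('w1.npz'));cv2.imwrite('pics/w1c.png',cv2.resize(d["pixels"][90:220,180:400],None,fx=3.5,fy=3.5,interpolation=cv2.INTER_CUBIC))
E
```

```text
(no output)
```

View pics/w1c.png

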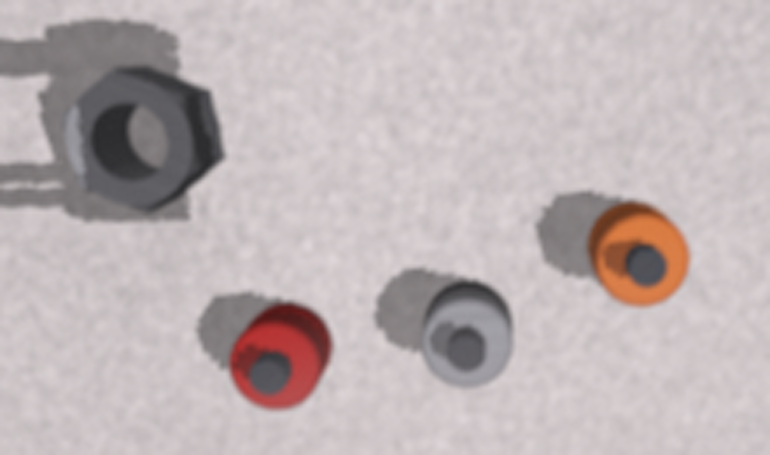

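The hex flats axis is about 84° (mod 60) in world, so I'll use a jaw yaw near −36°.

```bash

python3 -m handwheel '[{"xyz":[-0.4,3.6,0],"angular":[0,0,7]},{"xyz":[-0.6,3.6,0],"angular":[0,0,7]},{"xyz":[-1.6,3.6,0],"angular":[0,0,7]},{"xyz":[-1.8,3.6,0],"angular":[0,0,7]},{"xyz":[-1.8,3.6,0],"angular":[0,0,7]}]' 8.7
python3 -m handwheel '[{"xyz":[-1.8,3.6,0],"angular":[0,0,7]},{"xyz":[-1.8,3.6,0],"angular":[0,0,7]},{"xyz":[-1.8,3,0],"angular":[0,0,6]},{"xyz":[0,0,0],"angular":[0,0,0]},{"xyz":[0,0,0],"angular":[0,0,0]}]'
python3 - <<'E'
from g import *
look('w28')
E
```

```text
time: 19.5
position: [0.4541, 0.1642, 0.2068]
tool_rot: [0.785, 1.417, -0.768]
ft_force: [0.0, 0.6, 0.3]
grip_width: 0.997
time: 19.92
position: [0.3912, 0.28, 0.2057]
tool_rot: [0.495, 1.51, -0.468]
ft_force: [0.7, -2.0, -0.9]
grip_width: 1.0
t 19.97 tcp [0.3907 0.2805 0.2057] jawyaw -35.3 xdown [ 0.01   0.015 -1.   ] q [-0.86 -0.05  0.18  1.9   0.    1.27 -1.3 ] F [-0.5  0.9 -0.1] w 86.5
```

View pics/w28.png

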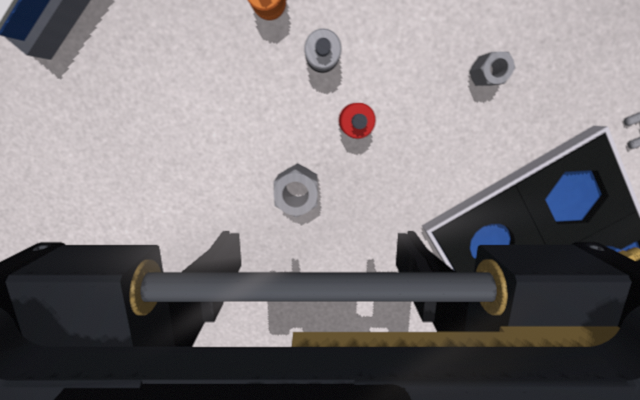

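```bash
python3 - <<'E'
from g import *
d=dict(np.load('w28.npz'));cv2.imwrite('pics/w28c.png',cv2.resize(d["pixels"][140:240,250:350],None,fx=6,fy=6,interpolation=cv2.INTER_CUBIC))
E
```

```text
(no output)
```

View pics/w28c.png

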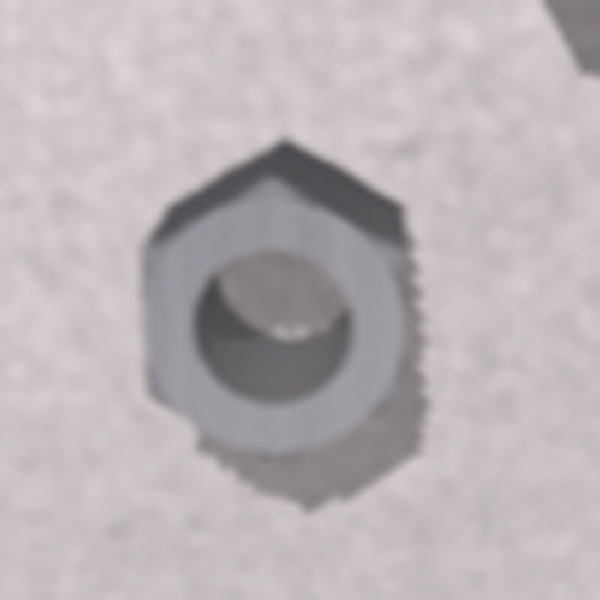

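The nut's flats are square to the jaws, and the bore centre is at (295.5,194.5).

```bash
python3 - <<'E'
from g import *
d=dict(np.load('w28.npz'));print(ray(d,(295.5,194.5),.045)[0],'plug stud',ray(d,(323,46),.052)[0],'red',ray(d,(358,121),.052)[0])
E
```

```text
[0.36690545 0.28404085 0.045     ] plug stud [0.47183309 0.38357685 0.052     ] red [0.46129503 0.30964001 0.052     ]
```

```bash

python3 -m handwheel '[{"xyz":[-1.2,0.2,-3],"angular":[-0.9,0.6,-0.5]},{"xyz":[-1.2,0.2,-3],"angular":[0,0,0]},{"xyz":[-0.2,0,-3],"angular":[0,0,0]},{"xyz":[0,0,0],"angular":[0,0,0]},{"xyz":[0,0,0],"angular":[0,0,0]}]' 
python3 - <<'E'
from g import *
look('w29')
E
```

```text
time: 20.38
position: [0.3692, 0.2805, 0.1147]
tool_rot: [0.503, 1.508, -0.497]
ft_force: [0.3, 0.4, 0.3]
grip_width: 1.0
t 20.43 tcp [0.3691 0.28   0.1146] jawyaw -36.6 xdown [ 0.004  0.001 -1.   ] q [-0.87  0.    0.16  2.04  0.    1.09 -1.35] F [-0.8 -0.7 -0.1] w 86.7
```

View pics/w29.png

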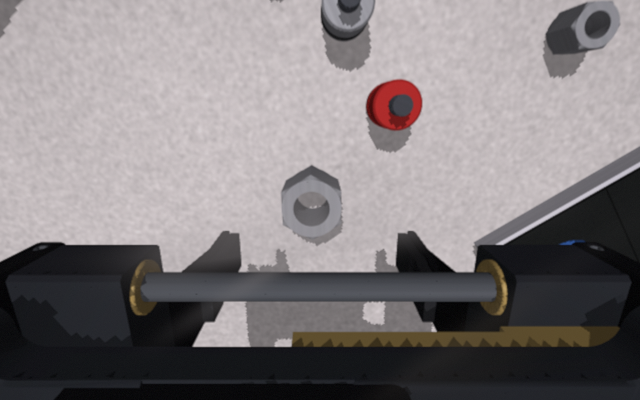

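```bash
python3 - <<'E'
from g import *
d=dict(np.load('w29.npz'));print(ray(d,(311,209.5),.045)[0])
E
python3 -m handwheel '[{"xyz":[-0.3,0.4,-2],"angular":[0,0.3,0.5]},{"xyz":[-0.1,0.1,-2],"angular":[0,0,0]},{"xyz":[0,0,-0.5],"angular":[0,0,0]},{"xyz":[0,0,0],"angular":[0,0,0]}]' 
python3 - <<'E'
from g import *
look('w30')
E
```

```text
[0.36668058 0.28355686 0.045     ]
time: 20.77
position: [0.3725, 0.2863, 0.0761]
tool_rot: [0.509, 1.507, -0.49]
ft_force: [1.2, -0.2, 1.5]
grip_width: 1.002
t 20.82 tcp [0.3728 0.2865 0.0766] jawyaw -36.6 xdown [ 0.009  0.01  -1.   ] q [-0.87  0.06  0.16  2.07 -0.01  1.   -1.34] F [ 0.1 -0.3  0.3] w 87.0
```

View pics/w30.png

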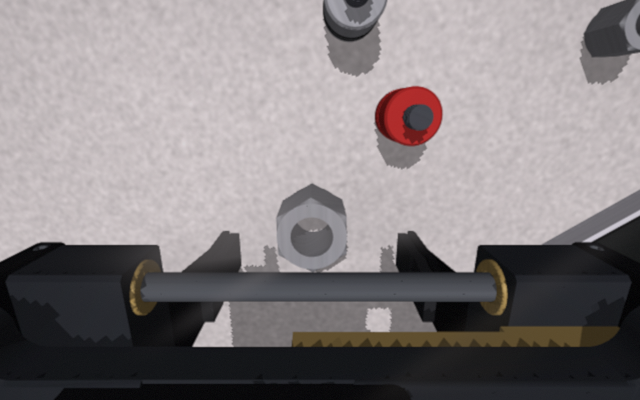

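```bash

python3 -m handwheel '[{"xyz":[-0.6,-0.3,-1],"angular":[-0.6,0.5,0.5]},{"xyz":[-0.3,-0.1,-1.5],"angular":[0,0,0]},{"xyz":[-0.2,-0.1,-1.5],"angular":[0,0,0]},{"xyz":[-0.1,0,-1],"angular":[0,0,0]}]' 
python3 - <<'E'
from g import *
look('w31')
E
```

```text
time: 21.15
position: [0.3656, 0.2844, 0.0319]
tool_rot: [0.502, 1.507, -0.485]
ft_force: [0.8, 0.2, 0.3]
grip_width: 1.0
t 21.2 tcp [0.3646 0.2838 0.0304] jawyaw -36.1 xdown [ 0.008  0.006 -1.   ] q [-0.87  0.11  0.16  2.12 -0.02  0.9  -1.33] F [-0.8 -0.8 -0.5] w 86.9
```

View pics/w31.png

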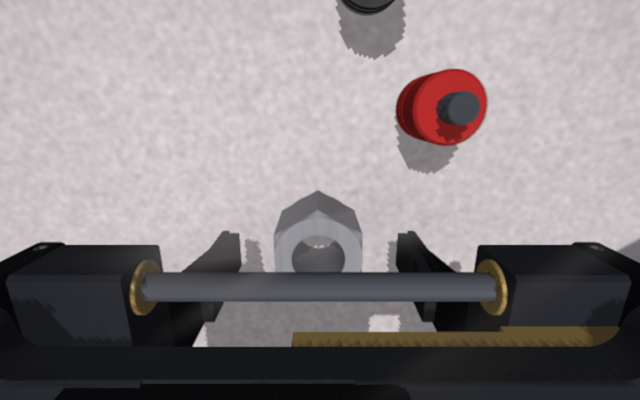

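```bash

python3 -m handwheel '[{"xyz":[0,0,-1.2],"angular":[-0.3,0.5,0]},{"xyz":[-0.1,0,-0.3],"angular":[0,0,0]},{"xyz":[0,0,0],"angular":[0,0,0]},{"xyz":[0,0,0],"angular":[0,0,0]}]' 
python3 -m handwheel '[{"xyz":[-0.1,0,0],"angular":[0,0,0]},{"xyz":[0,0,0],"angular":[0,0,0]},{"xyz":[0,0,0],"angular":[0,0,0]},{"xyz":[0,0,0],"angular":[0,0,0]},{"xyz":[0,0,0],"angular":[0,0,0]}]' 4 40
python3 -m handwheel '[{"xyz":[0,0,0],"angular":[0,0,0]},{"xyz":[0,0,0],"angular":[0,0,0]},{"xyz":[0,0,0],"angular":[0,0,0]},{"xyz":[0,0,0],"angular":[0,0,0]},{"xyz":[0,0,0],"angular":[0,0,0]}]'
python3 - <<'E'
from g import *
look('w32')
E
```

```text
time: 21.53
position: [0.364, 0.2843, 0.0163]
tool_rot: [0.494, 1.515, -0.493]
ft_force: [0.8, 0.7, 0.2]
grip_width: 1.004
time: 21.95
position: [0.3644, 0.2857, 0.0191]
tool_rot: [0.497, 1.512, -0.489]
ft_force: [0.3, -0.7, 0.1]
grip_width: 0.707
time: 22.37
position: [0.3649, 0.2856, 0.0195]
tool_rot: [0.498, 1.512, -0.489]
ft_force: [0.5, -1.3, 0.3]
grip_width: 0.526
t 22.42 tcp [0.3649 0.2856 0.0195] jawyaw -36.1 xdown [ 0.004  0.005 -1.   ] q [-0.87  0.13  0.16  2.13 -0.03  0.88 -1.33] F [0.3 0.4 0.1] w 45.8
```

View pics/w32.png

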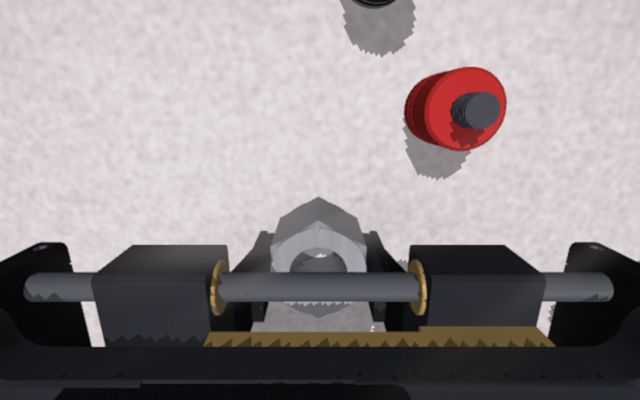

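Gripped across flats at 45.8 mm. Lifting and carrying to the hexagonal cut-out.

```bash

python3 -m handwheel '[{"xyz":[0,0,1.5],"angular":[0,0,0]},{"xyz":[0,0,3],"angular":[0,0,0]},{"xyz":[0,0,3.5],"angular":[0,0,0]},{"xyz":[2,-1.5,3],"angular":[0,0,0]},{"xyz":[3.2,-2.4,0.5],"angular":[0,0,0]}]' 
python3 -m handwheel '[{"xyz":[3.2,-2.4,0],"angular":[0,0,0]},{"xyz":[3.2,-2.4,0],"angular":[0,0,0]},{"xyz":[3.2,-2.4,0],"angular":[0,0,0]},{"xyz":[3.2,-2.4,0],"angular":[0,0,0]},{"xyz":[3.2,-2.4,0],"angular":[0,0,0]}]' 
python3 -m handwheel '[{"xyz":[2.5,-2,0],"angular":[0,0,0]},{"xyz":[0,0,0],"angular":[0,0,0]},{"xyz":[0,0,0],"angular":[0,0,0]}]' 
python3 - <<'E'
from g import *
look('w33')
E
```

```text
time: 22.83
position: [0.4037, 0.246, 0.1304]
tool_rot: [0.474, 1.529, -0.492]
ft_force: [1.8, 1.3, -4.8]
grip_width: 0.524
time: 23.25
position: [0.5652, 0.1232, 0.1295]
tool_rot: [0.467, 1.535, -0.483]
ft_force: [0.7, 1.4, -5.4]
grip_width: 0.528
time: 23.5
position: [0.5951, 0.091, 0.125]
tool_rot: [0.47, 1.532, -0.5]
ft_force: [-1.8, 0.8, -5.2]
grip_width: 0.524
t 23.55 tcp [0.5951 0.09   0.1248] jawyaw -35.4 xdown [-0.02  -0.015 -1.   ] q [-0.54  0.31  0.4   1.69 -0.12  1.19 -0.72] F [ 0.2 -1.4 -5.9] w 45.4
```

View pics/w33.png

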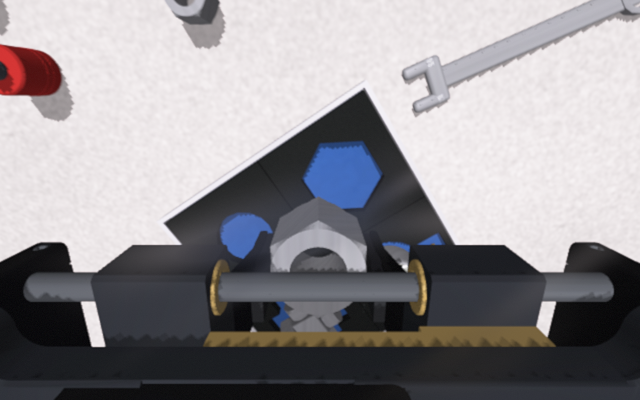

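```bash

python3 -m handwheel '[{"xyz":[2,0,0],"angular":[0.9,-1.1,0]},{"xyz":[0.4,0.1,-1.5],"angular":[0,0,0]},{"xyz":[0.1,0.1,-2.5],"angular":[0,0,0]},{"xyz":[0,0,-2],"angular":[0,0,0]},{"xyz":[0,0,0],"angular":[0,0,0]}]' 
python3 - <<'E'
from g import *
look('w34')
d=look('s34','side');cv2.imwrite('pics/s34c.png',cv2.resize(d["pixels"][140:260,250:430],None,fx=4,fy=4))
E
```

```text
time: 23.97
position: [0.6147, 0.0979, 0.0587]
tool_rot: [0.481, 1.526, -0.479]
ft_force: [-1.6, 0.3, -6.0]
grip_width: 0.525
t 24.02 tcp [0.6152 0.0984 0.0603] jawyaw -35.0 xdown [-0.007  0.004 -1.   ] q [-0.51  0.41  0.38  1.71 -0.18  1.07 -0.68] F [-1.1  0.4 -5.2] w 45.9
t 24.07 tcp [0.617  0.0983 0.0624] jawyaw -35.0 xdown [-0.003  0.005 -1.   ] q [-0.51  0.41  0.38  1.7  -0.18  1.07 -0.68] F [-0.8 -0.2 -4.8] w 45.5
```

View pics/w34.png

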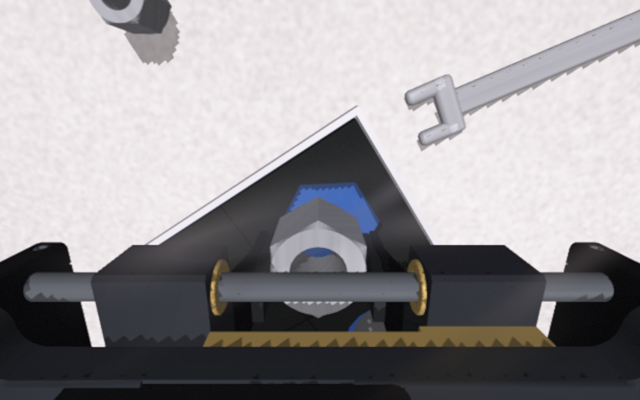

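View pics/s34c.png

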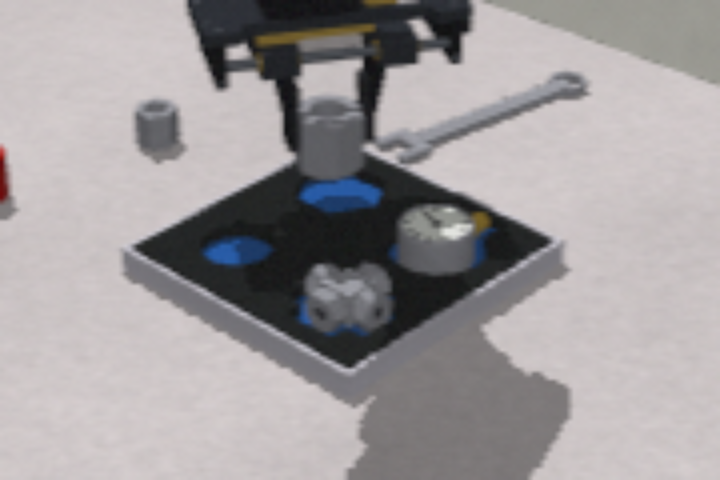

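```bash

python3 -m handwheel '[{"xyz":[0.1,-0.7,-0.8],"angular":[0,0,0]},{"xyz":[0,0,-1],"angular":[0,0,0]},{"xyz":[0,0,0],"angular":[0,0,0]},{"xyz":[0,0,0],"angular":[0,0,0]}]' 
python3 - <<'E'
from g import *
look('w35')
E
```

```text
time: 24.4
position: [0.6198, 0.0922, 0.0467]
tool_rot: [0.483, 1.517, -0.472]
ft_force: [0.7, -0.2, -4.9]
grip_width: 0.526
t 24.45 tcp [0.6197 0.0924 0.0467] jawyaw -34.9 xdown [ 0.002  0.007 -1.   ] q [-0.49  0.42  0.38  1.72 -0.19  1.03 -0.66] F [ 1.   0.5 -5.1] w 46.2
```

View pics/w35.png

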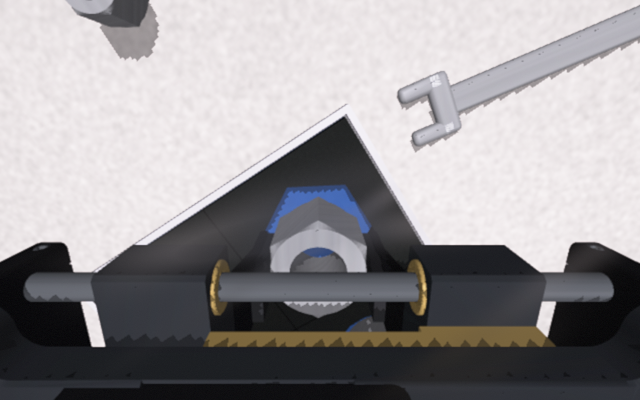

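```bash

python3 -m handwheel '[{"xyz":[-0.1,-0.2,-0.7],"angular":[-0.4,0,0]},{"xyz":[-0.1,0,-0.7],"angular":[0,0,0]},{"xyz":[0,0,0],"angular":[0,0,0]},{"xyz":[0,0,0],"angular":[0,0,0]}]' 
python3 -m handwheel '[{"xyz":[0,0,-0.3],"angular":[0,0,0]},{"xyz":[0,0,0],"angular":[0,0,0]}]' 
```

```text
time: 24.78
position: [0.6184, 0.0905, 0.0327]
tool_rot: [0.478, 1.513, -0.476]
ft_force: [-1.1, 0.2, -5.3]
grip_width: 0.524
time: 24.95
position: [0.6189, 0.0906, 0.03]
tool_rot: [0.479, 1.512, -0.475]
ft_force: [-0.8, 0.8, -4.2]
grip_width: 0.526
```

```bash

python3 -m handwheel '[{"xyz":[0,0,-0.2],"angular":[0,0,0]},{"xyz":[0,0,0],"angular":[0,0,0]}]' 
python3 -m handwheel '[{"xyz":[0,0,-0.2],"angular":[0,0,0]},{"xyz":[0,0,-0.1],"angular":[0,0,0]}]' 
```

```text
time: 25.12
position: [0.6195, 0.0907, 0.0302]
tool_rot: [0.48, 1.512, -0.475]
ft_force: [0.4, -0.3, -5.5]
grip_width: 0.521
time: 25.28
position: [0.6202, 0.0908, 0.0297]
tool_rot: [0.481, 1.512, -0.474]
ft_force: [-4.4, -0.6, 3.3]
grip_width: 0.526
```

Contact at z=0.0297, against a prediction of 0.0295. Releasing.

```bash

python3 -m handwheel '[{"xyz":[0,0,0],"angular":[0,0,0]},{"xyz":[0,0,0],"angular":[0,0,0]},{"xyz":[0,0,0],"angular":[0,0,0]},{"xyz":[0,0,0],"angular":[0,0,0]},{"xyz":[0,0,0],"angular":[0,0,0]}]' 7.0
python3 -m handwheel '[{"xyz":[0,0,2],"angular":[0,0,0]},{"xyz":[0,0,3],"angular":[0,0,0]},{"xyz":[0,0,4],"angular":[0,0,0]},{"xyz":[0,0,4],"angular":[0,0,0]},{"xyz":[0,0,4],"angular":[0,0,0]}]'
python3 - <<'E'
from g import *
look('w36')
E
```

```text
time: 25.7
position: [0.6236, 0.0913, 0.0317]
tool_rot: [0.483, 1.505, -0.47]
ft_force: [0.2, 0.3, 0.3]
grip_width: 0.773
time: 26.12
position: [0.6148, 0.09, 0.1951]
tool_rot: [0.474, 1.523, -0.482]
ft_force: [0.9, 0.3, -0.1]
grip_width: 0.806
t 26.17 tcp [0.6196 0.0906 0.2051] jawyaw -34.9 xdown [ 0.007  0.001 -1.   ] q [-0.53  0.28  0.41  1.56 -0.12  1.32 -0.71] F [ 3.7 -0.2  7. ] w 69.9
```

View pics/w36.png

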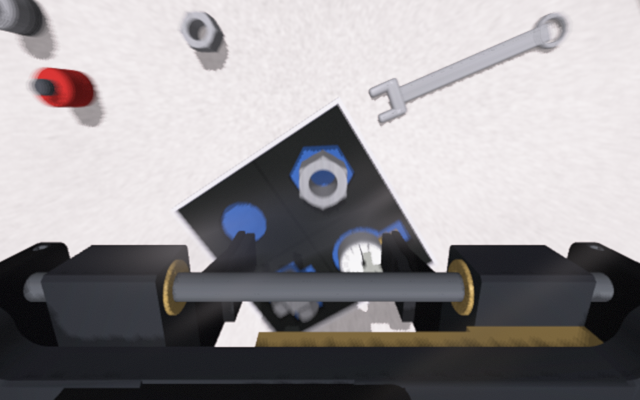

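The nut is seated at (323,181). Last is the closure plug, the grey one at (15,15) here and (323,46) in w28. Its neighbours lie roughly along y, so I'll use jaws along x.

```bash
python3 - <<'E'
from g import *
d=dict(np.load('w1.npz'));print([ray(d,np.array(p)/3.5+[180,90],.052)[0].round(3) for p in [(270,372),(466,348),(645,265)]])
E
python3 -m handwheel '[{"xyz":[-1.8,3.6,0],"angular":[0,0,4.5]},{"xyz":[-1.8,3.6,0],"angular":[0,0,4.5]},{"xyz":[-1.8,3.6,0],"angular":[0,0,4.5]},{"xyz":[-1.8,3.6,0],"angular":[0,0,4.5]},{"xyz":[-1.8,3.6,0],"angular":[0,0,4.5]}]' 7.5
python3 -m handwheel '[{"xyz":[-1.8,3.6,0],"angular":[0,0,4.5]},{"xyz":[-1.8,3.6,0],"angular":[0,0,4.5]},{"xyz":[-1.8,3.6,0],"angular":[0,0,4.5]},{"xyz":[0,0,0],"angular":[0,0,0]},{"xyz":[0,0,0],"angular":[0,0,0]}]'
python3 - <<'E'
from g import *
look('w37')
E
```

```text
[array([0.461, 0.311, 0.052]), array([0.47 , 0.385, 0.052]), array([0.456, 0.457, 0.052])]
time: 26.58
position: [0.5364, 0.2624, 0.2141]
tool_rot: [0.185, 1.536, -0.168]
ft_force: [0.4, 0.6, 0.1]
grip_width: 0.857
time: 27.0
position: [0.4722, 0.3865, 0.214]
tool_rot: [-0.014, 1.546, 0.05]
ft_force: [0.7, -1.5, -0.4]
grip_width: 0.862
t 27.05 tcp [0.4712 0.3877 0.2139] jawyaw 2.4 xdown [ 0.023  0.025 -0.999] q [-0.86  0.21  0.15  1.61 -0.04  1.29 -0.66] F [-1.1  1.2  0.8] w 74.9
```

View pics/w37.png

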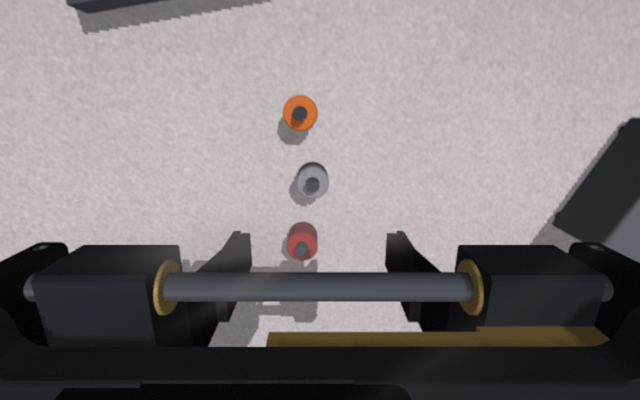

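The row reads orange at (300,113), grey plug with dark stud at (312,182) and red at (302,241). Grey is the one meant. Refining.

```bash
python3 - <<'E'
from g import *
d=dict(np.load('w37.npz'));print(ray(d,(312,184.5),.052)[0]);cv2.imwrite('pics/w37c.png',cv2.resize(d["pixels"][80:270,240:390],None,fx=3.1,fy=3.1,interpolation=cv2.INTER_CUBIC))
E
python3 -m handwheel '[{"xyz":[0,0,-3],"angular":[-1.4,1.3,-2]},{"xyz":[0,0,-3],"angular":[0,0,0]},{"xyz":[0,0,-2],"angular":[0,0,0]},{"xyz":[0,0,0],"angular":[0,0,0]},{"xyz":[0,0,0],"angular":[0,0,0]}]'
python3 - <<'E'
from g import *
look('w38')
E
```

```text
[0.47160255 0.38587971 0.052     ]
time: 27.47
position: [0.4761, 0.3835, 0.1334]
tool_rot: [0.005, 1.565, -0.002]
ft_force: [0.2, -0.6, 0.6]
grip_width: 0.861
t 27.52 tcp [0.4761 0.3831 0.1333] jawyaw -0.3 xdown [ 0.005  0.001 -1.   ] q [-0.85  0.29  0.15  1.68 -0.05  1.17 -0.69] F [-0.1 -0.5 -0.9] w 74.9
```

View pics/w37c.png

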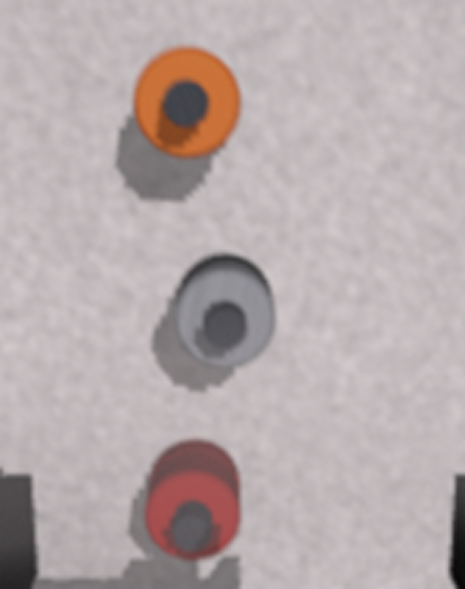

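View pics/w38.png

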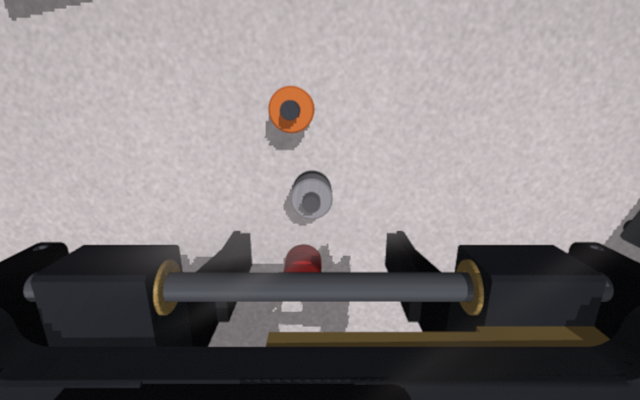

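```bash
python3 - <<'E'
from g import *
d=dict(np.load('w38.npz'));print(ray(d,(311,202.5),.052)[0],ray(d,(312,196.5),.038)[0])
E
python3 -m handwheel '[{"xyz":[-0.4,0.2,-2],"angular":[0,0.2,0]},{"xyz":[-0.1,0.1,-2],"angular":[0,0,0]},{"xyz":[0,0,-1],"angular":[0,0,0]},{"xyz":[0,0,0],"angular":[0,0,0]}]'
python3 - <<'E'
from g import *
look('w39')
E
```

```text
[0.47259698 0.38530651 0.052     ] [0.47322389 0.38617739 0.038     ]
time: 27.85
position: [0.4769, 0.3863, 0.0895]
tool_rot: [0.015, 1.56, -0.001]
ft_force: [-0.7, 0.2, 0.6]
grip_width: 0.861
t 27.9 tcp [0.4775 0.3866 0.0907] jawyaw -0.6 xdown [ 0.013  0.01  -1.   ] q [-0.85  0.33  0.15  1.72 -0.05  1.08 -0.69] F [ 0.   0.7 -0.4] w 75.0
```

View pics/w39.png

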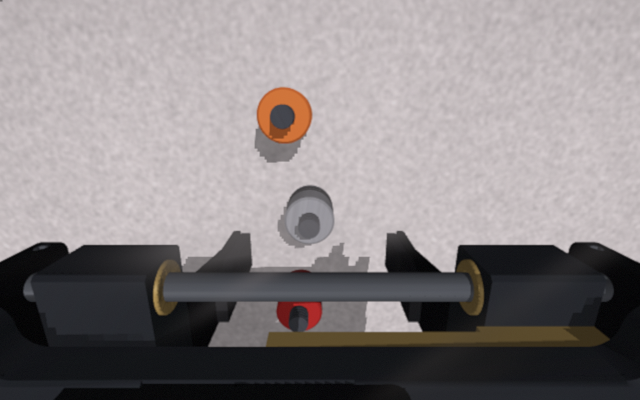

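```bash

python3 -m handwheel '[{"xyz":[-0.6,-0.1,-1],"angular":[-0.6,0.7,0.3]},{"xyz":[-0.2,-0.1,-1.5],"angular":[0,0,0]},{"xyz":[-0.2,-0.1,-1.5],"angular":[0,0,0]},{"xyz":[0,0,0],"angular":[0,0,0]}]'
python3 - <<'E'
from g import *
look('w40')
E
```

```text
time: 28.23
position: [0.4702, 0.3857, 0.0552]
tool_rot: [0.008, 1.565, -0.001]
ft_force: [-1.4, -0.7, 1.0]
grip_width: 0.862
t 28.28 tcp [0.4713 0.3865 0.0568] jawyaw -0.3 xdown [ 0.008  0.006 -1.   ] q [-0.85  0.36  0.15  1.75 -0.06  1.02 -0.69] F [ 1.  -0.7  0.6] w 75.0
```

View pics/w40.png

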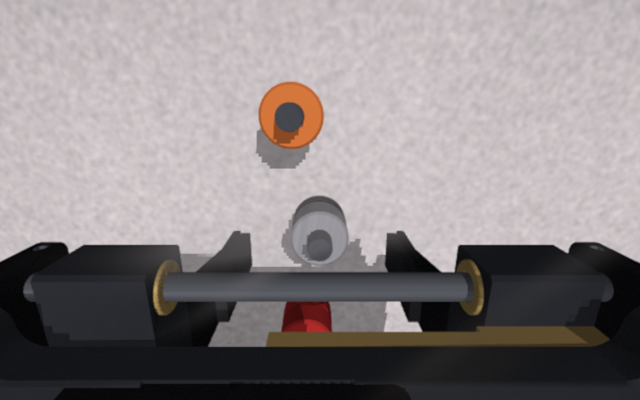

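Centred, with the stud at (319,247). Descending and closing.

```bash

python3 -m handwheel '[{"xyz":[-0.1,-0.1,-1.3],"angular":[-0.4,0.5,0]},{"xyz":[-0.1,0,-1.5],"angular":[0,0,0]},{"xyz":[-0.1,0,-1.2],"angular":[0,0,0]},{"xyz":[0,0,0],"angular":[0,0,0]},{"xyz":[0,0,0],"angular":[0,0,0]}]'
python3 - <<'E'
from g import *
look('w41')
E
```

```text
time: 28.7
position: [0.471, 0.3879, 0.0186]
tool_rot: [0.007, 1.568, -0.002]
ft_force: [1.1, -0.2, 0.8]
grip_width: 0.865
t 28.75 tcp [0.4708 0.3878 0.0185] jawyaw -0.3 xdown [ 0.003  0.003 -1.   ] q [-0.85  0.41  0.14  1.77 -0.07  0.96 -0.69] F [-0.3 -0.  -1. ] w 75.0
```

View pics/w41.png

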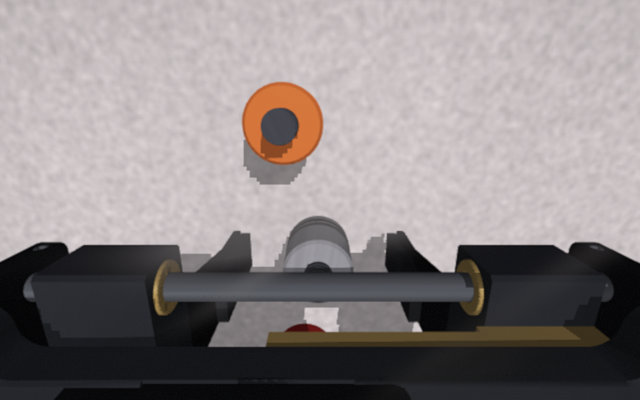

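```bash

python3 -m handwheel '[{"xyz":[0,-0.2,-0.1],"angular":[0,0,0]},{"xyz":[0,0,0],"angular":[0,0,0]},{"xyz":[0,0,0],"angular":[0,0,0]},{"xyz":[0,0,0],"angular":[0,0,0]},{"xyz":[0,0,0],"angular":[0,0,0]}]' 3 40
python3 -m handwheel '[{"xyz":[0,0,0],"angular":[0,0,0]},{"xyz":[0,0,0],"angular":[0,0,0]},{"xyz":[0,0,0],"angular":[0,0,0]},{"xyz":[0,0,0],"angular":[0,0,0]},{"xyz":[0,0,0],"angular":[0,0,0]}]'
python3 - <<'E'
from g import *
look('w42')
E
```

```text
time: 29.17
position: [0.4723, 0.3865, 0.0199]
tool_rot: [0.009, 1.566, -0.001]
ft_force: [0.3, -1.1, -0.6]
grip_width: 0.567
time: 29.58
position: [0.4723, 0.3868, 0.0204]
tool_rot: [0.009, 1.565, 0.0]
ft_force: [-0.0, 0.2, -0.1]
grip_width: 0.403
t 29.63 tcp [0.4723 0.3868 0.0204] jawyaw -0.3 xdown [ 0.006  0.006 -1.   ] q [-0.85  0.41  0.14  1.77 -0.07  0.96 -0.68] F [-0.7 -0.  -0.2] w 35.0
```

View pics/w42.png

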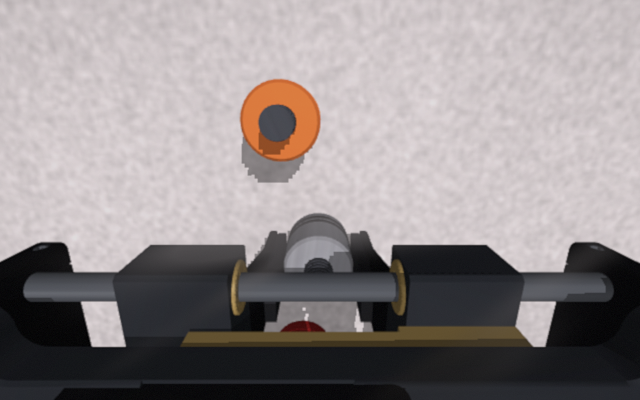

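Gripped. I'll lift straight up, clear of the red plug, then carry to the round cut-out.

```bash

python3 -m handwheel '[{"xyz":[0,0,1.5],"angular":[0,0,0]},{"xyz":[0,0,3],"angular":[0,0,0]},{"xyz":[0,0,3.5],"angular":[0,0,0]},{"xyz":[0.3,0,3.5],"angular":[0,0,0]},{"xyz":[0.3,-1,2],"angular":[0,0,0]}]' 
python3 -m handwheel '[{"xyz":[0.6,-3.8,0],"angular":[0,0,0]},{"xyz":[0.6,-3.8,0],"angular":[0,0,0]},{"xyz":[0.6,-3.8,0],"angular":[0,0,0]},{"xyz":[0.6,-3.8,0],"angular":[0,0,0]},{"xyz":[0.6,-3.8,0],"angular":[0,0,0]}]' 
python3 -m handwheel '[{"xyz":[0.6,-3.8,0],"angular":[0,0,0]},{"xyz":[0.4,-2.5,0],"angular":[0,0,0]},{"xyz":[0,0,0],"angular":[0,0,0]},{"xyz":[0,0,0],"angular":[0,0,0]}]' 
python3 - <<'E'
from g import *
look('w43')
E
```

```text
time: 30.05
position: [0.4698, 0.3729, 0.1493]
tool_rot: [-0.004, 1.582, -0.008]
ft_force: [0.9, 1.1, -1.1]
grip_width: 0.404
time: 30.47
position: [0.4985, 0.1887, 0.1549]
tool_rot: [-0.009, 1.575, 0.016]
ft_force: [0.9, 1.0, -2.7]
grip_width: 0.399
time: 30.8
position: [0.5082, 0.1096, 0.1535]
tool_rot: [-0.0, 1.577, -0.001]
ft_force: [-0.7, 1.4, -2.2]
grip_width: 0.404
t 30.85 tcp [0.5083 0.1091 0.1535] jawyaw -0.0 xdown [-0.006 -0.002 -1.   ] q [-0.57  0.09  0.33  1.87 -0.03  1.19 -0.23] F [-0.  -0.6 -1.9] w 35.2
```

View pics/w43.png

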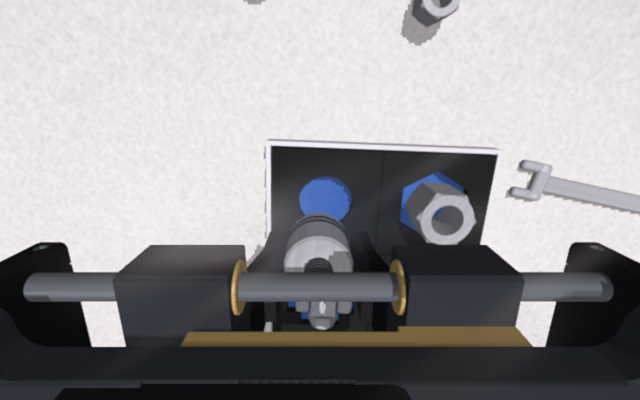

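```bash

python3 -m handwheel '[{"xyz":[0.7,-1.3,-1.5],"angular":[0,-0.3,0]},{"xyz":[0.1,0,-3],"angular":[0,0,0]},{"xyz":[0,0,-3],"angular":[0,0,0]},{"xyz":[0,0,-2],"angular":[0,0,0]},{"xyz":[0,0,0],"angular":[0,0,0]}]' 
python3 -m handwheel '[{"xyz":[0,0,0],"angular":[0,0,0]}]' 
python3 - <<'E'
from g import *
look('w44')
E
```

```text
time: 31.27
position: [0.5169, 0.1042, 0.0565]
tool_rot: [-0.006, 1.567, 0.011]
ft_force: [-1.1, 0.6, -2.8]
grip_width: 0.405
time: 31.35
position: [0.5161, 0.1055, 0.0558]
tool_rot: [-0.008, 1.569, 0.012]
ft_force: [0.0, 0.2, -2.6]
grip_width: 0.406
t 31.4 tcp [0.5157 0.1058 0.0559] jawyaw 0.8 xdown [ 0.001  0.003 -1.   ] q [-0.55  0.21  0.33  1.96 -0.09  0.99 -0.17] F [ 0.4 -0.6 -3.6] w 34.9
```

View pics/w44.png

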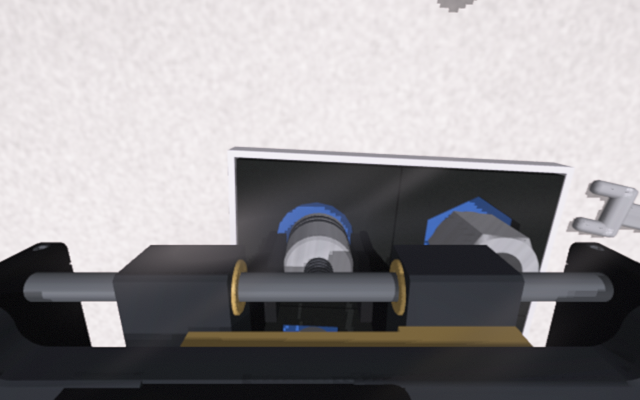

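```bash

python3 -m handwheel '[{"xyz":[0,-1.0,-0.2],"angular":[0,0,0]},{"xyz":[0,0,-0.5],"angular":[0,0,0]},{"xyz":[0,0,0],"angular":[0,0,0]},{"xyz":[0,0,0],"angular":[0,0,0]}]' 
python3 - <<'E'
from g import *
look('w45')
d=look('s45','side');cv2.imwrite('pics/s45c.png',cv2.resize(d["pixels"][140:260,250:430],None,fx=4,fy=4))
E
```

```text
time: 31.73
position: [0.5188, 0.0973, 0.0527]
tool_rot: [-0.008, 1.563, 0.017]
ft_force: [-0.1, 0.6, -3.9]
grip_width: 0.405
t 31.78 tcp [0.5188 0.0975 0.0527] jawyaw 0.9 xdown [ 0.008  0.006 -1.   ] q [-0.54  0.21  0.34  1.96 -0.09  0.97 -0.14] F [ 0.4  0.3 -2.3] w 35.2
t 31.83 tcp [0.5186 0.0976 0.0526] jawyaw 0.9 xdown [ 0.007  0.006 -1.   ] q [-0.54  0.21  0.34  1.96 -0.09  0.97 -0.14] F [ 0.1 -0.1 -2.3] w 35.2
```

View pics/w45.png

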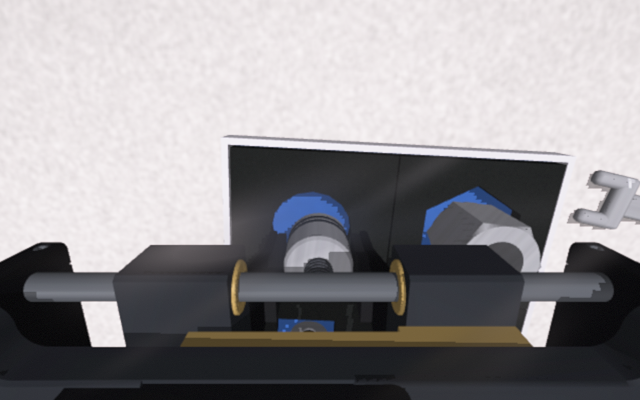

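View pics/s45c.png

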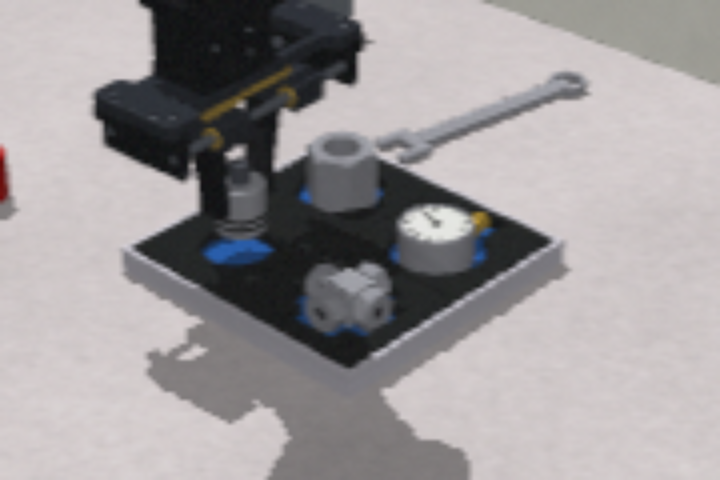

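```bash

python3 -m handwheel '[{"xyz":[-0.4,-0.2,-0.6],"angular":[-0.3,0.4,0]},{"xyz":[-0.2,0,-0.7],"angular":[0,0,0]},{"xyz":[-0.1,0,-0.5],"angular":[0,0,0]},{"xyz":[0,0,0],"angular":[0,0,0]}]' 
python3 - <<'E'
from g import *
look('w46')
E
```

```text
time: 32.17
position: [0.5115, 0.0958, 0.0339]
tool_rot: [-0.012, 1.569, 0.014]
ft_force: [-0.3, 0.0, -2.3]
grip_width: 0.407
t 32.22 tcp [0.5117 0.0958 0.0342] jawyaw 0.9 xdown [ 0.002  0.001 -1.   ] q [-0.54  0.23  0.33  1.99 -0.09  0.94 -0.14] F [-0.8  0.  -1.6] w 34.9
```

View pics/w46.png

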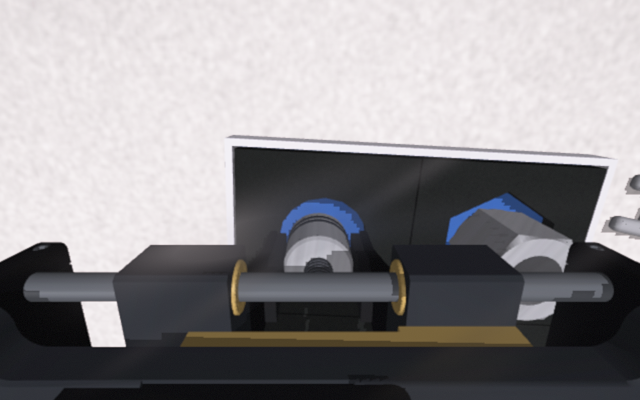

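```bash

python3 -m handwheel '[{"xyz":[0.2,0,-0.1],"angular":[0,0,0]},{"xyz":[0,0,-0.2],"angular":[0,0,0]}]' 
python3 -m handwheel '[{"xyz":[0,0,-0.2],"angular":[0,0,0]},{"xyz":[0,0,-0.1],"angular":[0,0,0]}]' 
python3 -m handwheel '[{"xyz":[0,0,-0.2],"angular":[0,0,0]},{"xyz":[0,0,0],"angular":[0,0,0]}]' 
```

```text
time: 32.38
position: [0.514, 0.0959, 0.0311]
tool_rot: [-0.012, 1.569, 0.014]
ft_force: [-0.4, -0.4, -2.7]
grip_width: 0.4
time: 32.55
position: [0.514, 0.0958, 0.0303]
tool_rot: [-0.012, 1.571, 0.014]
ft_force: [-4.3, -0.6, 6.5]
grip_width: 0.404
time: 32.72
position: [0.5145, 0.0959, 0.0311]
tool_rot: [-0.011, 1.571, 0.015]
ft_force: [0.5, -0.0, -2.2]
grip_width: 0.405
```

```bash

python3 -m handwheel '[{"xyz":[0,0,-0.2],"angular":[0,0,0]},{"xyz":[0,0,-0.1],"angular":[0,0,0]}]' 
python3 -m handwheel '[{"xyz":[0,0,-0.1],"angular":[0,0,0]},{"xyz":[0,0,-0.1],"angular":[0,0,0]},{"xyz":[0,0,0],"angular":[0,0,0]},{"xyz":[0,0,0],"angular":[0,0,0]},{"xyz":[0,0,0],"angular":[0,0,0]}]' 6.0
python3 -m handwheel '[{"xyz":[0,0,2],"angular":[0,0,0]},{"xyz":[0,0,3],"angular":[0,0,0]},{"xyz":[0,0,4],"angular":[0,0,0]},{"xyz":[0,0,4],"angular":[0,0,0]},{"xyz":[0,0,4],"angular":[0,0,0]}]'
python3 - <<'E'
from g import *
look('w47')
for n in('side','scene'):
    d=look(n+'47',n);
    c=d["pixels"][140:260,250:430] if n=='side' else d["pixels"][185:265,255:385]
    cv2.imwrite(f'pics/{n}47c.png',cv2.resize(c,None,fx=4,fy=4))
E
```

```text
time: 32.88
position: [0.5154, 0.0961, 0.0303]
tool_rot: [-0.01, 1.57, 0.015]
ft_force: [-6.5, -1.5, 11.0]
grip_width: 0.401
time: 33.3
position: [0.5174, 0.0965, 0.0293]
tool_rot: [-0.009, 1.566, 0.016]
ft_force: [-0.5, 0.4, -0.1]
grip_width: 0.657
time: 33.72
position: [0.5083, 0.094, 0.194]
tool_rot: [-0.016, 1.588, 0.009]
ft_force: [0.4, 0.6, 0.5]
grip_width: 0.688
t 33.77 tcp [0.5131 0.0951 0.2031] jawyaw 0.9 xdown [-0.004  0.001 -1.   ] q [-0.56  0.06  0.34  1.8  -0.02  1.29 -0.2 ] F [3.1 0.9 4.9] w 59.8
t 33.82 tcp [0.5134 0.0952 0.2001] jawyaw 0.9 xdown [-0.003  0.001 -1.   ] q [-0.56  0.06  0.34  1.81 -0.02  1.28 -0.2 ] F [ 1.2 -0.2 -0.7] w 60.1
t 33.87 tcp [0.5116 0.0949 0.1967] jawyaw 0.9 xdown [-0.008 -0.001 -1.   ] q [-0.56  0.06  0.34  1.81 -0.02  1.28 -0.2 ] F [-0.4 -0.  -0.9] w 60.2
```

View pics/w47.png

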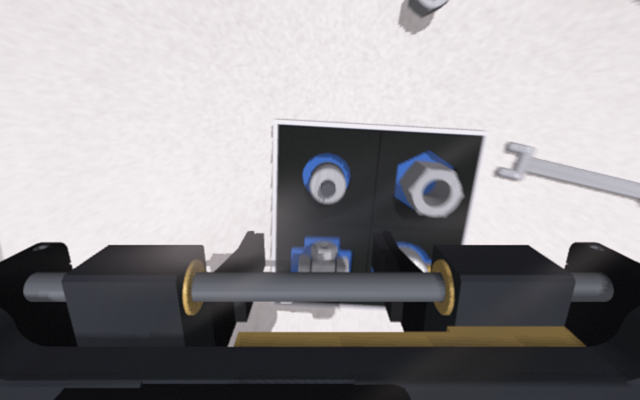

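View pics/side47c.png

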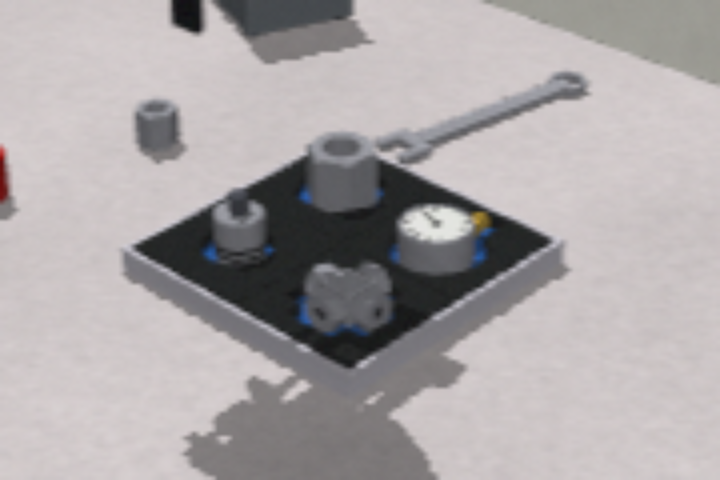

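View pics/scene47c.png

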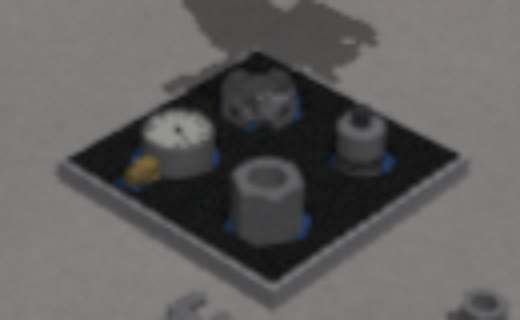

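All four parts sit in their cut-outs in both fixed views. I'll let the arm settle, check that the look-alikes haven't moved, and hand in.

```bash

python3 -m handwheel '[{"xyz":[0,0,1],"angular":[0,0,0]},{"xyz":[0,0,0],"angular":[0,0,0]},{"xyz":[0,0,0],"angular":[0,0,0]},{"xyz":[0,0,0],"angular":[0,0,0]}]'
python3 - <<'E'
from h import *
a=cv2.imread('pics/side0.png').astype(int);b=look('side48','side')["pixels"].astype(int)
for n,(x,y) in dict(tee=(462,285),small=(289,171),red=(245,183),orange=(213,167)).items():
    p=np.s_[y-14:y+14,x-16:x+16];print(n,np.abs(a[p]-b[p]).mean().round(2))
print(close_job())
E
```

```text
time: 34.2
position: [0.5099, 0.0946, 0.2042]
tool_rot: [-0.014, 1.584, 0.011]
ft_force: [0.6, -0.3, 0.2]
grip_width: 0.69
t 34.25 tcp [0.5096 0.0945 0.2038] jawyaw 0.9 xdown [-0.014 -0.003 -1.   ] q [-0.56  0.06  0.34  1.8  -0.02  1.3  -0.2 ] F [ 0.5  0.4 -0.4] w 59.8
tee 9.48
small 11.46
red 30.81
orange 14.08
the job is handed in; nothing more can be done
None
```

```bash
python3 - <<'E'
import cv2,numpy as np
a=cv2.imread('pics/side0.png');b=cv2.imread('pics/side48.png')
f=lambda i:np.hstack([cv2.resize(i[150:220,200:310],None,fx=3,fy=3),cv2.resize(i[255:325,410:520],None,fx=3,fy=3)])
cv2.imwrite('pics/cmp.png',np.vstack([f(a),f(b)]))
E
```

```text
(no output)
```

View pics/cmp.png

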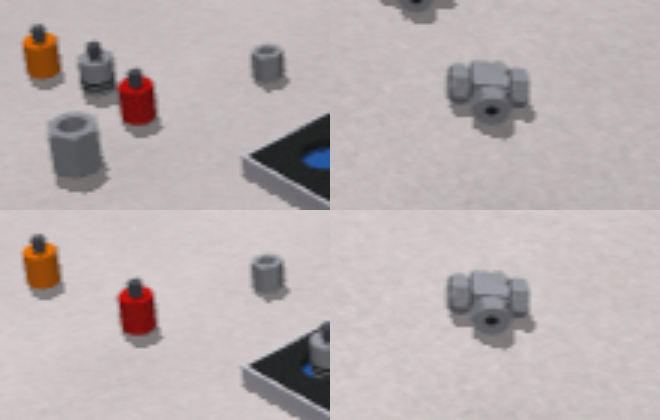

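The kit is packed and the job was handed in at about 34 s. I set down the gauge, cross, large nut and closure plug in that order, each lowered until it touched its cut-out floor and only then released.

- **Seating:** the heights at which each part touched matched those expected for a seated part, to within about 0.5 mm. The scene and side pictures show all four parts in their own cut-outs and standing level. The gauge has its dial up and stem in the slot, and the plug has its stud up. The highest wrist force I read was about 13 N.
- **Look-alikes:** a raw pixel comparison of the look-alikes' areas before and after disagreed. It gave mean differences of 9 to 31, largest around the red plug, where the grey plug had stood beside it. The before/after crops, which I viewed only after handing in, show the tee, small nut, and red and orange plugs in the same places. I put the differences down to changed lighting and the removed neighbours.

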